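Read a fixture block's length: seat the rule, hold the lens

ROBOT

A 7-joint arm with a two-finger parallel gripper is mounted at the origin on a cart in front of the work surface, level with it; the furniture and walls round the work are solid. World frame = base frame: x ahead of the robot, y to its left, z up, the work surface at z = 0. Lengths are in m, angles in rad, forces in N, time in s.
With the tool pointing down it reaches from about 0.425 to 0.925 m from the base axis. Payload 6.8 kg.
Tool frame: the origin (TCP) lies between the finger pads; the fingertips stand 11 mm ahead of it and the grasp point (between the pads) lies 8 mm behind it; z points along the fingers, y is the line along which they close (so a half turn about z gives the same grasp; the last joint's range is limited). The gripper opens to 85 mm and grips with 20 to 120 N. Pads are 22 mm wide; open, the fingers measure 114 mm over their backs; the gripper's body (76 mm by 85 mm) begins 54 mm behind the grasp point. The pads swing forward as they close: fully open they stand 13 mm farther back than shut.
Start: joints at [1.148, 0.477, 0.022, 1.555, -0.011, 1.109, -0.083], TCP at [0.209, -0.642, 0.242] pointing down, gripper open.
Joint ranges: [-2.96, 2.96], [-0.34, 2.1], [-1.41, 1.46], [0.24, 2.44], [-1.37, 4.51], [0.17, 1.92], [-2.96, 2.96]. Speed limits (rad/s): [2.39, 2.39, 3.14, 3.14, 3.14, 3.14, 3.14].

INTERFACE

Orientations are given as a rotation vector (axis times angle).
In Python, from bench import r gives the robot as it stands.
- The arm moves only by the tool send_rows, never from a script. Its argument "deltas" is a list of rows, each an object of numbers: "dx", "dy", "dz": the shift along the world's x, y, z in mm; "rx", "ry", "rz": the turn, a rotation vector about the world's x, y, z in degrees. A call has 1 to 5 rows; each row is the pose to reach, as a shift and turn from the pose commanded when the call began; what a row does not reach only later rows make up. A row lasts 1/12 s, in which the tool goes at most 41.7 mm and 7.16 degrees, less where a joint would pass 70% of its speed; a pose out of reach is approached as far as the arm can. A call with a gripper value outside its range is refused whole. "jaw" is the finger opening in mm, from 0 to 85.4, set as the call begins (left out, the last holds). The fingers move at their own pace and stop on an object; "newtons" is the grip in N (left out, the last holds). Time passes only in rows, so rows that repeat a pose let the fingers close. It gives the time, the measured TCP pose, the force, the opening and the grip force at its end, in the units of the state.
- r.get_obs(): the state, without advancing time (a new reading comes with each control period).
- r.grab_frame(name): name is "side" or "top" or "wrist"; returns a dict with "frame" (384x512x3 uint8, blue, green, red), "z_map" (384x512 float32, m along the optical axis (not along the pixel's ray), 0 where there is no reading), "vertical_fov" (degrees; the focal length in pixels is half the picture's height over the tangent of half this angle, whatever the lens; pixels are square), "cx", "cy" (the principal point, pixels), "distortion" ([k1, k2, p1, p2, k3] as OpenCV has them; the pictures are not rectified), "xyz" and "orientation" of the camera in the world. Camera axes: x right, y down, z forward; pixel columns grow to the right and rows downward; lengths in m; the calibration is good to about 2 mm. A picture is of the moment at which its call begins.
- r.hand_in(): hands the job in; it is judged then, once.
The state is a dict: "clock": time; "joints": joint angles; "qvel": joint speeds; "tau": joint torques, N m; "tcp_pos": TCP position; "orientation": TCP orientation; "contact_force": force on the tool from outside, world axes, zero at the start; "moment": the same for the moment, N m; "grip_width": finger opening in m; "gripper_force": force on a finger pad.
Only numpy, scipy, OpenCV 4.12 (cv2) and the standard library are available. Lean on these libraries where they do the work, as an engineer would, in place of code of your own. Each camera call takes 0.05 s, during which the arm holds its last target. There are 200 camera calls.

TASK

Check the length of the fixture block that is screwed to the black inspection plate: lay the aluminium rule flat on the plate with its graduated edge flush along the block's near face and its zero end butted against the steel end stop, and let go of it. Then pick up the reading lens by its handle and hold it level, centred over the corner of the block at the end away from the stop, where its length is read off the rule's edge, with the lens at the height marked by the white line on the post's red collar. Finish while holding the lens there in the air, and leave the rule seated, the collar where it is set and the small things round about undisturbed.

Things in the scene. Friction and masses are not known exactly. Their poses are not given: they have to be found in the camera images.
- plate: Black inspection plate fixed on a clear 5 mm glass sheet that lies on the bench; 105 x 180 x 11.5 mm, its top 17 mm above the bench. Axes: z up, x away from the robot, y to the left along the block and rule; yaw up to 13 degrees either way. Origin on the underside; it reaches from x = -52.5 to +52.5 and y = -100 to +80 mm. Block, stop and post are screwed to it.
- block: Grey machined fixture block with a pocket in its top, 40 x 60 x 22 mm, fixed on the plate. Origin at the centre of its underside (plate's top, x = 22.5, y = 0 mm of the plate), axes as the plate's. Near face 20 mm to -x of the origin; left end (y = +30 mm) against the stop; right end at y = -30 mm.
- datum_corner (a point): Corner on the plate's top where the block's near face meets the end stop; axes as the plate's. The rule's zero corner belongs here, its graduated edge running in -y along the block (the rule's end then juts 20 mm past the plate). The stop: a fixed steel bar along x, 86 x 12 mm, 14 mm high, from 45.5 mm before this corner.
- read_corner (a point): Top corner of the block's near face at its right end (away from the stop), 39 mm above the bench: the lens must be centred over it, its handle pointing any way. Mind the grey control box behind the plate: 109 mm high, its front at x = 0.55 m, between y = -0.28 and -0.12 m.
- focus_mark (a point): Centre of the red collar (25 mm diameter, 10 mm high) at its white line; axes as the plate's. It is clamped, 85 to 120 mm above the bench, set anew each time: the height for the middle of the lens. Its steel post, 12 mm thick, stands left of the stop at x = 10, y = 62 mm of the plate, top 152 mm above the bench.
- rule: Aluminium safety rule, 150 x 46 mm, 90 g: blade 3 mm thick with a raised grip rail 12 mm wide all along, 16 mm high in all. Origin at the centre of the underside; zero end at y = +75 mm; graduated edge (black marks, broad side of the blade) at x = +23 mm; rail's middle at x = -9 mm. It starts flat, roughly along the robot's x, zero end away from it.
- rule_grip (a point): Middle of the rule's grip rail, 10 mm above the rule's underside: take it here across the rail (12 mm, fingers closing along the rule's x).
- rule_zero (a point): Zero corner of the rule: graduated edge, zero end.
- rule_60 (a point): Point on the rule's graduated edge 60 mm from the zero end (beside the far end of the block when the rule is seated).
- lens: Black reading lens, 70 g, 148 mm long: round frame 62 mm across, 10 mm thick, its centre at x = -43 mm; flat-sided handle 16 mm wide, 14 mm high, from x = +4 to +74 mm. Origin at mid-length, at the handle's underside; z up. It starts flat, handle roughly pointing away from the robot.
- lens_centre (a point): Centre of the glass of the reading lens, 7 mm above the body's origin.
- lens_grip (a point): Point on the middle line of the lens's handle 60 mm from the lens's centre, near the frame and the balance point: take it here across the handle (16 mm).
- chip_tray: Bystander: black square chip tray with gold chips, 50 x 50 x 8 mm; origin at the centre of its underside.
- tip_box: Bystander: small flat blue case, 36 x 71 x 17 mm; origin at the centre of its underside.
- amber_vial: Bystander: small amber vial with a white cap, 22 mm diameter, 45 mm tall; origin at the centre of its underside.
- red_vial: Bystander: small dark red vial with a blue cap, 26 mm diameter, 50 mm tall; origin at the centre of its underside.

How it is judged:
By the outcome, as a careful person would: the job done as asked, in the order asked, and still so for the second after the job is handed in, while the arm keeps its last pose, push and grip.
It also fails if it takes over 72 s, if anything falls off the work surface, if the arm or the gripper's body presses on something with over 40 N, if the wrist force passes 120 N, or if a joint passes its speed limit or range.

## Working session

There is one attempt and no reset: what is moved stays moved. The work goes in short steps, Python scripts to look and compute and a tool call to move; the robot and the scene stay as the last step left them, time stands still between calls to the robot, and variables do not carry over. Pictures are saved under pics/ and viewed, at most 10 in all, crops included, and the job is handed in when it is done.

Besides the shell and the picture viewer there is one more tool, called as name(argument=value, ...) on one line, values as JSON. send_rows: Moves the arm, as the interface text tells. Its arguments: {"type":"object","properties":{"deltas":{"type":"array","items":{"type":"object","properties":{"dx":{"type":"number"},"dy":{"type":"number"},"dz":{"type":"number"},"rx":{"type":"number"},"ry":{"type":"number"},"rz":{"type":"number"}}}},"jaw":{"type":"number"},"newtons":{"type":"number"}},"required":["deltas"]}

```bash
ls; mkdir -p pics; cat > h.py <<'E'
import numpy as np, cv2, pickle
from scipy.spatial.transform import Rotation as R
from bench import r
def K(d):
    h=d['frame'].shape[0]; f=h/2/np.tan(np.radians(d['vertical_fov'])/2)
    return np.array([[f,0,d['cx']],[0,f,d['cy']],[0,0,1]])
def rot(d):
    o=np.array(d['orientation']); return R.from_rotvec(o).as_matrix() if o.shape==(3,) else o
def rays(d,uv):
    p=cv2.undistortPoints(np.array(uv,float).reshape(-1,1,2),K(d),np.array(d['distortion'],float)).reshape(-1,2)
    return np.c_[p,np.ones(len(p))]@rot(d).T
def on_z(d,uv,z):
    w=rays(d,uv); c=np.array(d['xyz']); z=np.broadcast_to(z,len(w)); return c+w*((z-c[2])/w[:,2])[:,None]
def cloud(d):
    h,w=d['z_map'].shape; u,v=np.meshgrid(np.arange(w),np.arange(h))
    P=np.array(d['xyz'])+rays(d,np.c_[u.ravel(),v.ravel()])*d['z_map'].reshape(-1,1)
    P[d['z_map'].ravel()==0]=np.nan; return P.reshape(h,w,3)
def proj(d,X):
    Rm=rot(d).T; t=-Rm@np.array(d['xyz'])
    return cv2.projectPoints(np.array(X,float).reshape(-1,1,3),cv2.Rodrigues(Rm)[0],t,K(d),np.array(d['distortion'],float))[0].reshape(-1,2)
def grab(n,tag):
    d=r.grab_frame(n); pickle.dump(d,open(f'{tag}.pkl','wb')); cv2.imwrite(f'pics/{tag}.png',d['frame']); return d
def load(t): return pickle.load(open(f'{t}.pkl','rb'))
E
python3 - <<'E'
from h import *
for n in('top','side'):
    d=grab(n,n+'0'); print(n,d['xyz'],d['orientation'],d['vertical_fov'],d['cx'],d['cy'],d['distortion'])
a=[cv2.imread(f'pics/{n}0.png') for n in('top','side')]
cv2.imwrite('pics/both.png',cv2.resize(np.vstack(a),None,fx=.78,fy=.78))
print(r.get_obs())
E
```

```text
pics
top [0.26223955 0.05400278 1.52180218] [-2.16826441  2.12289753 -0.17274101] 43.32525392518664 263.4913645063221 190.05404196060408 [0.05983061 0.         0.         0.         0.        ]
side [ 0.36537361 -0.48894886  0.75821943] [-2.48172076  0.26951748 -0.10693076] 55.48744013943418 259.54713880344843 197.4388461611005 [0.03140763 0.         0.         0.         0.        ]
{'clock': 0.1, 'joints': array([ 1.14788925,  0.47772935,  0.02234982,  1.55634505, -0.01146651,
        1.1092712 , -0.0831301 ]), 'qvel': array([ 1.43518526e-05, -3.72887360e-04, -1.04214838e-03, -1.79368636e-03,
        3.53527699e-04,  5.31966601e-04, -1.53875032e-03]), 'tau': array([ 4.78318630e-03, -5.97759247e+01,  1.61340762e+00, -2.81953490e+01,
        1.26993185e-02,  5.03743038e-03,  2.13372846e-05]), 'tcp_pos': array([ 0.20882479, -0.641356  ,  0.24141825]), 'orientation': array([-3.10120092e+00, -4.92209446e-01,  6.32777360e-04]), 'contact_force': array([-0.40384619, -0.1603188 ,  0.27694461]), 'moment': array([ 0.00173451, -0.03015278, -0.00487567]), 'gripper_force': 0.0, 'grip_width': 0.08543937514393876}
```

View pics/top0.png

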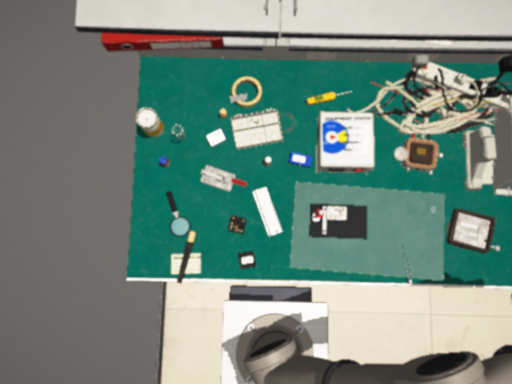

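View pics/side0.png

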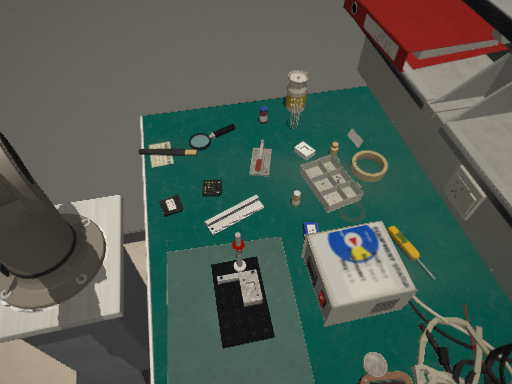

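The top view shows the plate at (338,221), block at (337,213), post at (317,215), rule at (267,211) and lens at (180,226) with its handle to (170,195). The side view shows the collar at (239,245), the rule at (235,214) and the lens at (200,142).

```bash
python3 - <<'E'
from h import *
t=load('top0'); s=load('side0')
print('rule top',on_z(t,[[259,188],[275,234],[267,211]],.01).round(3))
print('rule side',on_z(s,[[207,228],[263,199],[235,214]],.01).round(3))
print('lens top',on_z(t,[[180,226],[170,195]],.01).round(3)); print('lens side',on_z(s,[[200,142],[233,127]],.01).round(3))
print('plate top',on_z(t,[[310,205],[367,207],[367,238],[309,236]],.017).round(3))
print('plate side',on_z(s,[[211,263],[257,257],[273,339],[225,347]],.017).round(3))
C=cloud(s); 
for n,(u0,u1,v0,v1) in dict(collar=(232,246,236,252)).items():
    f=s['frame'][v0:v1,u0:u1].astype(int); m=(f[...,2]>120)&(f[...,1]<80); P=C[v0:v1,u0:u1][m]; print(n,m.sum(),np.nanmedian(P,0),np.nanmin(P,0),np.nanmax(P,0))
big=[]
for (u0,u1,v0,v1) in ((185,285,190,355),(135,245,115,170)):
    big.append(s['frame'][v0:v1,u0:u1])
cv2.imwrite('pics/a.png',cv2.resize(big[0],None,fx=3.6,fy=3.6,interpolation=cv2.INTER_CUBIC))
E
```

```text
rule top [[0.501 0.059 0.01 ]
 [0.357 0.005 0.01 ]
 [0.429 0.032 0.01 ]]
rule side [[ 0.354 -0.001  0.01 ]
 [ 0.505  0.056  0.01 ]
 [ 0.427  0.025  0.01 ]]
lens top [[0.376 0.302 0.01 ]
 [0.473 0.338 0.01 ]]
lens side [[0.373 0.295 0.01 ]
 [0.478 0.338 0.01 ]]
plate top [[ 0.45  -0.103  0.017]
 [ 0.447 -0.281  0.017]
 [ 0.351 -0.279  0.017]
 [ 0.353 -0.1    0.017]]
plate side [[ 0.35  -0.099  0.017]
 [ 0.454 -0.107  0.017]
 [ 0.446 -0.289  0.017]
 [ 0.352 -0.283  0.017]]
collar 54 [ 0.41157595 -0.1250129   0.11701342] [ 0.40038768 -0.13170718  0.11345055] [ 0.42175677 -0.11335957  0.11966567]
```

View pics/a.png

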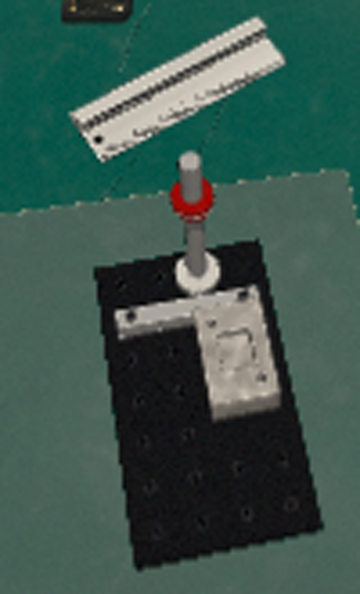

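The crop shows the plate turned a few degrees, with the stop at the left end, the block to the right of it and the red collar up the post. The rule's rail is on its +y side and the graduated edge faces the plate. The tool's closing axis already nearly matches the rule's x, so I'll head for the plate first.

send_rows(deltas=[{"dx": 24,"dy": 33,"dz": 10},{"dx": 48,"dy": 66,"dz": 20},{"dx": 72,"dy": 99,"dz": 30},{"dx": 96,"dy": 132,"dz": 40},{"dx": 120,"dy": 165,"dz": 45}])

```text
$.deltas[0]: bad value
```

send_rows(deltas=[{"dx": 20,"dy": 36},{"dx": 40,"dy": 72},{"dx": 60,"dy": 108},{"dx": 75,"dy": 144},{"dx": 90,"dy": 180}])

```text
$.deltas[0]: bad value
```

send_rows(deltas=[{"dx": 7,"dy": 35},{"dx": 14,"dy": 70},{"dx": 15,"dy": 90},{"dx": 15,"dy": 95},{"dx": 15,"dy": 95}])

```text
$.deltas[0]: bad value
```

```bash
python3 - <<'E'
from h import *
d=grab('wrist','w1'); print(d['xyz'],d['orientation'],d['distortion'],d['vertical_fov']); o=r.get_obs(); print(o['clock'],o['tcp_pos'],o['orientation'],o['joints'])
E
```

```text
[ 0.27567225 -0.61958606  0.37332202] [ 2.34667733 -1.70556717 -0.2484901 ] [-0.00100558  0.          0.          0.          0.        ] 69.75440653184259
0.15 [ 0.20881928 -0.64144421  0.24156517] [-3.10144074e+00 -4.92189203e-01  5.33112198e-04] [ 1.14792688  0.47761801  0.02238373  1.55617555 -0.01148648  1.10931033
 -0.08309186]
```

View pics/w1.png

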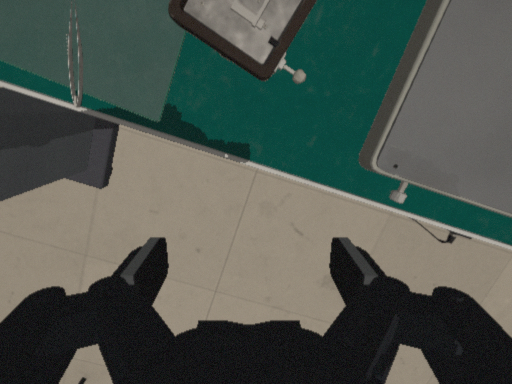

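The moves were refused: every row seems to need all six numbers. This wrist picture is still from the start pose.

send_rows(deltas=[{"dx": 24,"dy": 33,"dz": 10,"rx": 0,"ry": 0,"rz": 0},{"dx": 48,"dy": 66,"dz": 20,"rx": 0,"ry": 0,"rz": 0},{"dx": 72,"dy": 99,"dz": 30,"rx": 0,"ry": 0,"rz": 0},{"dx": 96,"dy": 132,"dz": 40,"rx": 0,"ry": 0,"rz": 0},{"dx": 120,"dy": 165,"dz": 45,"rx": 0,"ry": 0,"rz": 0}])

```text
clock: 0.57
tcp_pos: [0.3294, -0.4762, 0.2882]
orientation: [3.102, 0.491, 0.001]
contact_force: [1.1, -0.5, 1.3]
grip_width: 0.0856
gripper_force: 0.0
```

send_rows(deltas=[{"dx": 20,"dy": 36,"dz": 0,"rx": 0,"ry": 0,"rz": 0},{"dx": 40,"dy": 72,"dz": 0,"rx": 0,"ry": 0,"rz": 0},{"dx": 60,"dy": 108,"dz": 0,"rx": 0,"ry": 0,"rz": 0},{"dx": 75,"dy": 144,"dz": 0,"rx": 0,"ry": 0,"rz": 0},{"dx": 90,"dy": 180,"dz": 0,"rx": 0,"ry": 0,"rz": 0}])

```text
clock: 0.98
tcp_pos: [0.419, -0.2954, 0.2871]
orientation: [3.103, 0.493, -0.0]
contact_force: [-0.3, 0.3, 0.6]
grip_width: 0.0855
gripper_force: 0.0
```

send_rows(deltas=[{"dx": 7,"dy": 35,"dz": 0,"rx": 0,"ry": 0,"rz": 0},{"dx": 14,"dy": 70,"dz": 0,"rx": 0,"ry": 0,"rz": 0},{"dx": 15,"dy": 90,"dz": 0,"rx": 0,"ry": 0,"rz": 0},{"dx": 15,"dy": 95,"dz": 0,"rx": 0,"ry": 0,"rz": 0},{"dx": 15,"dy": 95,"dz": 0,"rx": 0,"ry": 0,"rz": 0}])

```text
clock: 1.4
tcp_pos: [0.4336, -0.2011, 0.2872]
orientation: [3.102, 0.497, -0.0]
contact_force: [0.2, -0.8, 0.3]
grip_width: 0.0858
gripper_force: 0.0
```

```bash
python3 - <<'E'
from h import *
d=grab('wrist','w2'); print(d['xyz'],d['orientation']); o=r.get_obs(); print(o['clock'],o['tcp_pos'],o['orientation'],o['joints'])
E
```

```text
[ 0.50031637 -0.17887245  0.4191227 ] [ 2.34834872 -1.70154418 -0.24593896]
1.45 [ 0.4333369  -0.20283645  0.28719654] [ 3.10211609e+00  4.93210830e-01 -3.35422594e-04] [ 0.53508148  0.11998904 -0.24751404  1.94097611  0.0338064   1.08445785
 -0.98198097]
```

View pics/w2.png

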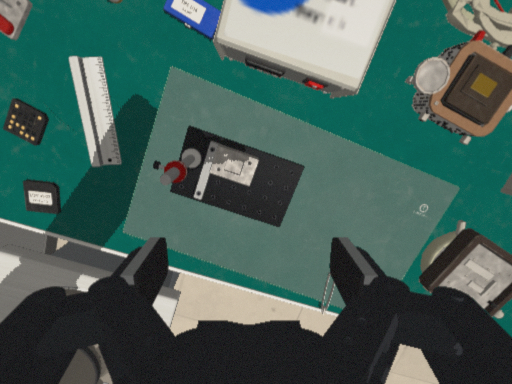

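The wrist view shows plate, post and rule together: plate corners at (187,126), (303,167) and (281,227), the rule from (85,57) to (105,165). I'll fit the plate by its silhouette and move above the rule at the same time.

```bash
cat >> h.py <<'E'
from scipy.optimize import least_squares
def box(x0,x1,y0,y1,z0,z1): return np.array([[x,y,z] for x in(x0,x1) for y in(y0,y1) for z in(z0,z1)],float)/1000
def place(p,L):
    c,s=np.cos(p[2]),np.sin(p[2]); return np.c_[p[0]+c*L[:,0]-s*L[:,1],p[1]+s*L[:,0]+c*L[:,1],L[:,2]]
def fit_hull(d,pts,L,p0):
    def f(p):
        h=cv2.convexHull(proj(d,place(p,L)).astype(np.float32))
        return [cv2.pointPolygonTest(h,(float(a),float(b)),True) for a,b in pts]
    s=least_squares(f,p0,x_scale=[.01,.01,.05],diff_step=1e-4,loss='soft_l1',f_scale=.7); return s.x,np.sqrt(np.mean(np.array(f(s.x))**2))
def contour(m,seed=None):
    n,l,st,c=cv2.connectedComponentsWithStats(m.astype(np.uint8)); k=1+np.argmax(st[1:,4])
    cs,_=cv2.findContours((l==k).astype(np.uint8),cv2.RETR_EXTERNAL,cv2.CHAIN_APPROX_NONE); return max(cs,key=len).reshape(-1,2)
E
python3 - <<'E'
from h import *
d=load('w2'); f=d['frame']
m=(f.max(2)<55); m[:115]=0; m[235:]=0; m[:,:150]=0; m[:,315:]=0
c=contour(m); h=c[(c[:,0]>207)|(c[:,1]<140)]
# keep outer: points near convex hull of contour
hull=cv2.convexHull(c); dist=np.array([cv2.pointPolygonTest(hull,(float(a),float(b)),True) for a,b in c])
k=c[(dist<1.5)&((c[:,0]>207)|((c[:,1]<140)&(c[:,0]>190)))]
L=box(-52.5,52.5,-100,80,5.5,17)
p,e=fit_hull(d,k,L,[.4,-.18,-.03]); print(len(k),p[:2],np.degrees(p[2]),e)
v=f.copy()
ov=cv2.resize(f[50:250,60:320],None,fx=3,fy=3,interpolation=cv2.INTER_CUBIC)
def draw(L,col):
    q=(proj(d,place(p,L))-[60,50]+.5)*3
    cv2.polylines(ov,[cv2.convexHull(q.astype(np.float32)).astype(int)],True,col,1)
draw(L,(0,255,255)); draw(box(2.5,42.5,-30,30,17,39),(0,255,0)); draw(box(-43,43,30,42,17,31),(255,0,255))
q=(proj(d,place(p,np.array([[.010,.062,z] for z in(.105,.11,.115,.12,.152)])))-[60,50]+.5)*3
for a in q: cv2.circle(ov,tuple(int(t) for t in a),2,(255,255,0),-1)
cv2.imwrite('pics/ov.png',ov)
E
```

```text
243 [ 0.39812118 -0.17946253] -0.46202902147728997 1.1406675060506124
```

send_rows(deltas=[{"dx": -3,"dy": 40,"dz": 0,"rx": 0,"ry": 0,"rz": 0},{"dx": -6,"dy": 80,"dz": 0,"rx": 0,"ry": 0,"rz": 0},{"dx": -9,"dy": 120,"dz": 0,"rx": 0,"ry": 0,"rz": 0},{"dx": -12,"dy": 160,"dz": -20,"rx": 0,"ry": 0,"rz": 0},{"dx": -15,"dy": 195,"dz": -40,"rx": 0,"ry": 0,"rz": 0}])

```text
clock: 1.87
tcp_pos: [0.4198, -0.0093, 0.2489]
orientation: [3.103, 0.487, 0.006]
contact_force: [0.9, 0.5, -1.3]
grip_width: 0.0856
gripper_force: 0.0
```

send_rows(deltas=[{"dx": 0,"dy": 0,"dz": -30,"rx": 0,"ry": 0,"rz": 0},{"dx": 0,"dy": 0,"dz": -50,"rx": 0,"ry": 0,"rz": 0},{"dx": 0,"dy": 0,"dz": -50,"rx": 0,"ry": 0,"rz": 0},{"dx": 0,"dy": 0,"dz": -50,"rx": 0,"ry": 0,"rz": 0}], jaw=40)

```text
clock: 2.2
tcp_pos: [0.4184, -0.0106, 0.1977]
orientation: [-3.103, -0.488, 0.004]
contact_force: [0.3, -1.1, -0.5]
grip_width: 0.04
gripper_force: 0.0
```

```bash
python3 - <<'E'
from h import *
d=grab('wrist','w3'); o=r.get_obs(); print(o['clock'],o['tcp_pos'],o['orientation'])
f=d['frame']; v=cv2.resize(f,None,fx=.75,fy=.75); b=cv2.imread('pics/ov.png')
h=max(v.shape[0],b.shape[0]); cv2.imwrite('pics/w3v.png',cv2.resize(np.vstack([b,cv2.copyMakeBorder(cv2.resize(f,(780,585)),0,0,0,0,0)]),None,fx=.5,fy=.5))
E
```

```text
2.25 [ 0.41936102 -0.01048242  0.19872324] [-3.10337655e+00 -4.88215683e-01 -2.44277566e-04]
```

View pics/w3v.png

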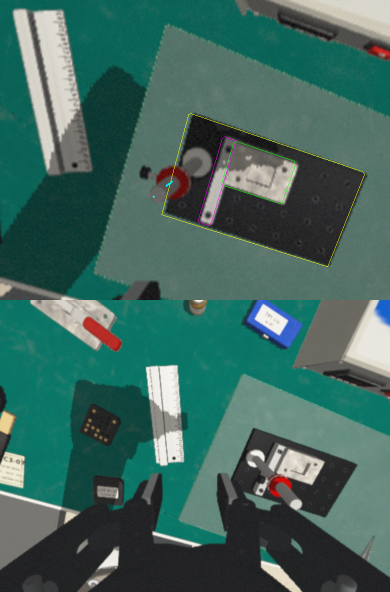

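The overlay (top) fits plate, stop and block well. In the new wrist picture (bottom) the rule lies between about (192,85) and (242,217) in full-size pixels, partly in the arm's shadow.

```bash
python3 - <<'E'
from h import *
d=load('w3'); f=d['frame'].astype(int)
sat=f.max(2)-f.min(2); m=((f[...,2]>70)&(sat<45)); m[:75]=0; m[225:]=0; m[:,:180]=0; m[:,255:]=0
m=cv2.morphologyEx(m.astype(np.uint8),cv2.MORPH_CLOSE,np.ones((5,5)))
c=contour(m); hull=cv2.convexHull(c); dist=np.array([cv2.pointPolygonTest(hull,(float(a),float(b)),True) for a,b in c]); k=c[dist<2]
L=np.r_[box(-23,23,-75,75,0,3),box(-15,-3,-75,75,0,16)]
p,e=fit_hull(d,k,L,[.428,.029,np.radians(-69)]); print(len(c),len(k),p[:2],np.degrees(p[2]),e)
g=place(p,np.array([[-.009,0,.015]]))[0]; o=r.get_obs(); print('grip',g,'delta mm',(g-o['tcp_pos'])*1000)
ty=R.from_rotvec(o['orientation']).as_matrix()[:,1]; print('tool y ang',np.degrees(np.arctan2(ty[1],ty[0])), 'joints',o['joints'])
C=cloud(d); print('depth check rail', C[110:200,205:225].reshape(-1,3)[:,2].max())
E
```

```text
329 319 [0.42582799 0.03082654] -68.83961572596363 0.46342175159545623
grip [0.42257917 0.0392197  0.015     ] delta mm [   3.21815273   49.70212579 -183.72323622]
tool y ang -72.11928116411433 joints [ 0.29072254  0.1379708  -0.4439715   2.15510535  0.07775838  0.86308653
 -1.45887541]
depth check rail nan
```

send_rows(deltas=[{"dx": 1,"dy": 25,"dz": -20,"rx": 0,"ry": 0,"rz": 3.3},{"dx": 3,"dy": 50,"dz": -40,"rx": 0,"ry": 0,"rz": 3.3},{"dx": 3,"dy": 50,"dz": -75,"rx": 0,"ry": 0,"rz": 3.3},{"dx": 3,"dy": 50,"dz": -110,"rx": 0,"ry": 0,"rz": 3.3},{"dx": 3,"dy": 50,"dz": -130,"rx": 0,"ry": 0,"rz": 3.3}])

```text
clock: 2.67
tcp_pos: [0.4225, 0.0401, 0.067]
orientation: [3.087, 0.579, 0.001]
contact_force: [-0.6, -0.6, -0.5]
grip_width: 0.0398
gripper_force: 0.0
```

send_rows(deltas=[{"dx": 0,"dy": 0,"dz": -20,"rx": 0,"ry": 0,"rz": 0},{"dx": 0,"dy": 0,"dz": -40,"rx": 0,"ry": 0,"rz": 0},{"dx": 0,"dy": 0,"dz": -52,"rx": 0,"ry": 0,"rz": 0},{"dx": 0,"dy": 0,"dz": -52,"rx": 0,"ry": 0,"rz": 0}])

```text
clock: 3.0
tcp_pos: [0.4225, 0.0398, 0.0154]
orientation: [3.087, 0.578, -0.001]
contact_force: [0.3, -0.2, -0.1]
grip_width: 0.04
gripper_force: 0.0
```

```bash
python3 - <<'E'
from h import *
d=grab('wrist','w4'); o=r.get_obs(); print(o['clock'],o['tcp_pos'],o['orientation'],o['contact_force'])
E
```

```text
3.05 [0.42284381 0.04003149 0.01638041] [3.08698465e+00 5.78718267e-01 3.69897221e-04] [-0.01283019 -0.35781394  0.78852525]
```

View pics/w4.png

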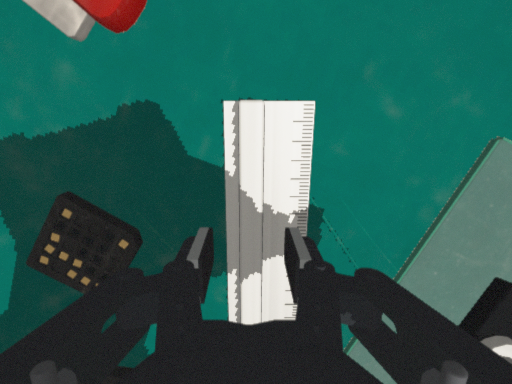

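The picture shows the rail at columns 240–263, centred between the pads at 210 and 290, well aligned. I'll close and lift a little.

send_rows(deltas=[{"dx": 0,"dy": 0,"dz": 0,"rx": 0,"ry": 0,"rz": 0},{"dx": 0,"dy": 0,"dz": 0,"rx": 0,"ry": 0,"rz": 0},{"dx": 0,"dy": 0,"dz": 0,"rx": 0,"ry": 0,"rz": 0},{"dx": 0,"dy": 0,"dz": 0,"rx": 0,"ry": 0,"rz": 0},{"dx": 0,"dy": 0,"dz": 0,"rx": 0,"ry": 0,"rz": 0}], jaw=5, newtons=60)

```text
clock: 3.47
tcp_pos: [0.4232, 0.0406, 0.0177]
orientation: [3.087, 0.58, 0.005]
contact_force: [-0.8, -0.8, 6.9]
grip_width: 0.01
gripper_force: 58.8
```

send_rows(deltas=[{"dx": 0,"dy": 0,"dz": 20,"rx": 0,"ry": 0,"rz": 0},{"dx": 0,"dy": 0,"dz": 50,"rx": 0,"ry": 0,"rz": 0},{"dx": 0,"dy": 0,"dz": 80,"rx": 0,"ry": 0,"rz": 0},{"dx": 0,"dy": 0,"dz": 100,"rx": 0,"ry": 0,"rz": 0},{"dx": 0,"dy": 0,"dz": 100,"rx": 0,"ry": 0,"rz": 0}])

```text
clock: 3.88
tcp_pos: [0.4245, 0.0411, 0.1206]
orientation: [3.086, 0.58, 0.013]
contact_force: [-0.5, -0.6, -1.0]
grip_width: 0.0101
gripper_force: 59.2
```

```bash
python3 - <<'E'
from h import *
d=grab('wrist','w5'); o=r.get_obs(); print(o['clock'],o['tcp_pos'],o['orientation'],o['contact_force'],o['grip_width'])
E
```

```text
3.9333 [0.42358625 0.04076922 0.1187296 ] [3.08644514 0.57982688 0.00956671] [-0.43306217 -0.82978189 -2.26940995] 0.009931848810965547
```

send_rows(deltas=[{"dx": 0,"dy": 0,"dz": 20,"rx": 0,"ry": 0,"rz": 7},{"dx": 0,"dy": 0,"dz": 40,"rx": 0,"ry": 0,"rz": 14},{"dx": 0,"dy": 0,"dz": 60,"rx": 0,"ry": 0,"rz": 21},{"dx": 0,"dy": 0,"dz": 80,"rx": 0,"ry": 0,"rz": 28},{"dx": 0,"dy": 0,"dz": 95,"rx": 0,"ry": 0,"rz": 35}])

```text
clock: 4.35
tcp_pos: [0.4214, 0.0407, 0.2118]
orientation: [2.765, 1.491, -0.0]
contact_force: [-0.3, 0.4, -0.9]
grip_width: 0.0101
gripper_force: 59.1
```

send_rows(deltas=[{"dx": -3,"dy": -30,"dz": 0,"rx": 0,"ry": 0,"rz": 7},{"dx": -8,"dy": -65,"dz": 0,"rx": 0,"ry": 0,"rz": 14},{"dx": -14,"dy": -100,"dz": 0,"rx": 0,"ry": 0,"rz": 21},{"dx": -20,"dy": -135,"dz": 0,"rx": 0,"ry": 0,"rz": 28},{"dx": -26,"dy": -170,"dz": 0,"rx": 0,"ry": 0,"rz": 33}])

```text
clock: 4.77
tcp_pos: [0.3973, -0.1169, 0.2104]
orientation: [-2.298, -2.142, 0.001]
contact_force: [-0.1, 0.6, -1.7]
grip_width: 0.01
gripper_force: 59.1
```

send_rows(deltas=[{"dx": -12,"dy": -35,"dz": 0,"rx": 0,"ry": 0,"rz": 0},{"dx": -30,"dy": -65,"dz": 0,"rx": 0,"ry": 0,"rz": 0},{"dx": -40,"dy": -105,"dz": 0,"rx": 0,"ry": 0,"rz": 0},{"dx": -40,"dy": -108,"dz": 0,"rx": 0,"ry": 0,"rz": 0},{"dx": -40,"dy": -108,"dz": 0,"rx": 0,"ry": 0,"rz": 0}])

```text
clock: 5.18
tcp_pos: [0.3569, -0.2256, 0.2103]
orientation: [-2.309, -2.129, 0.001]
contact_force: [0.2, 1.2, -1.2]
grip_width: 0.0102
gripper_force: 59.1
```

```bash
python3 - <<'E'
from h import *
d=grab('wrist','w6'); o=r.get_obs(); print(o['clock'],o['tcp_pos'],o['orientation'],o['contact_force'],o['grip_width'],o['joints'],d['xyz'])
E
```

```text
5.2333 [ 0.35776938 -0.22378502  0.21039769] [-2.30534611e+00 -2.13222956e+00  3.85862146e-04] [-1.1581048   0.43352847 -1.68094875] 0.010063038261628056 [ 0.81020591  0.12430711 -0.42500786  2.13728947  0.06520449  0.89333877
  0.26914218] [ 0.36154702 -0.15441586  0.34220699]
```

View pics/w6.png

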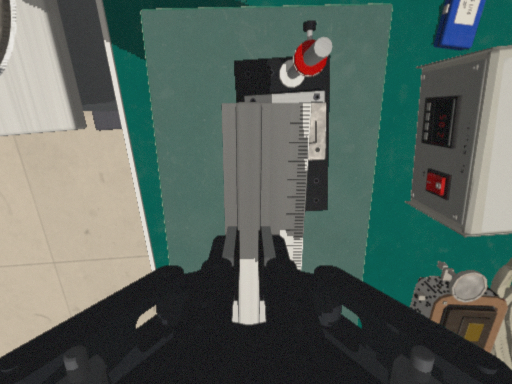

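The picture shows the rule held straight, its zero end at row 103 and graduated edge near column 306. The stop lies behind at rows 93–103, the block's right edge at column 327 and the plate's top edge at row 60. I'll fit the edges of both rule and plate here.

```bash
cat >> h.py <<'E'
def fit_edges(d,segs,p0,w=7,n=25,sign=None):
    """segs: list of (A,B) 3D local points (mm); fits x,y,yaw to strongest grey edges near projections"""
    g=cv2.GaussianBlur(cv2.cvtColor(d['frame'],cv2.COLOR_BGR2GRAY).astype(np.float32),(0,0),.8); p=np.array(p0,float)
    for it in range(4):
        T=[];N=[];Q=[]
        for i,(A,B) in enumerate(segs):
            Ls=np.linspace(A,B,n)/1000; q=proj(d,place(p,Ls)); t=q[-1]-q[0]; nn=np.array([-t[1],t[0]])/np.linalg.norm(t)
            s=np.arange(-w,w+.01,.25); X=(q[:,None]+s[None,:,None]*nn).astype(np.float32)
            pr=cv2.remap(g,X[...,0],X[...,1],cv2.INTER_LINEAR); gr=np.gradient(pr,axis=1)
            gm=gr if sign is None else gr*sign[i]
            gm=np.abs(gm) if sign is None else gm
            k=gm.argmax(1); off=s[k]; ok=np.abs(off-np.median(off))<1.5
            T.append(Ls[ok]); Q.append((q+off[:,None]*nn)[ok]); N.append(np.repeat(nn[None],ok.sum(),0))
        T,Q,N=map(np.vstack,(T,Q,N))
        f=lambda p:((proj(d,place(p,T))-Q)*N).sum(1)
        p=least_squares(f,p,x_scale=[.01,.01,.05],loss='soft_l1',f_scale=.5).x; w=max(3,w-2)
    e=f(p); return p,np.sqrt((e**2).mean()),len(e)
E
cat > m6.py <<'E'
from h import *
import sys
tag=sys.argv[1]; d=load(tag); z=float(sys.argv[2])*1000
PL=[((52.5,-95,17),(52.5,-45,17)),((-51,80,17),(5,80,17)),((-52.5,78,17),(-52.5,48,17))]
p,e,n=fit_edges(d,PL,[.398,-.1795,-.008]); print('plate',p[:2]*1000,np.degrees(p[2]),e,n)
RU=[((-23,72,3+z),(-23,5,3+z)),((23,25,3+z),(23,-5,3+z)),((2,75,3+z),(21,75,3+z))]
RU=[tuple(np.array(s,float) for s in x) for x in RU]
q,e,n=fit_edges(d,RU,[float(sys.argv[3]),float(sys.argv[4]),float(sys.argv[5])]); print('rule',q[:2]*1000,np.degrees(q[2]),e,n)
t=place(p,np.array([[-.0205,-.045,0]]))[0]; print('rule delta mm',(t[:2]-q[:2])*1000,'turn',np.degrees(p[2]-q[2]))
v=d['frame'].copy()
for P,S in((p,PL),(q,RU)):
    for A,B in S: 
        a=proj(d,place(P,np.array([A,B],float)/1000)); cv2.line(v,*[tuple(int(round(c)) for c in x) for x in a],(0,255,255) if P is p else (255,0,255),1)
cv2.imwrite(f'pics/{tag}o.png',cv2.resize(v[30:280,180:380],None,fx=2.4,fy=2.4,interpolation=cv2.INTER_NEAREST))
E
python3 m6.py w6 0.193 .368 -.2245 -.008
```

```text
plate [ 399.12913994 -182.71800767] -1.345585793070709 0.3878507459894825 75
rule [ 364.22964516 -221.30120216] -5.634757543435878 0.8244752995780764 73
rule delta mm [13.34842435 -5.92300016] turn 4.289171750365169
```

View pics/w6o.png

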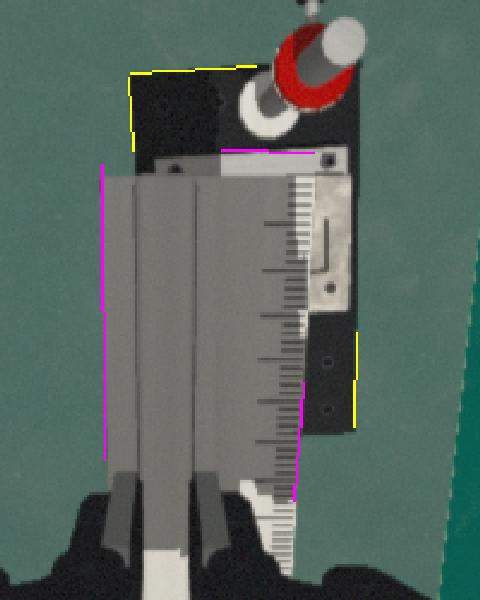

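Plate lines (yellow) sit on its edges, but the rule fit (magenta) latched onto the stop's edge. I'll restart it from a better guess and shorter search.

```bash
for z in .189 .193 .197; do python3 m6.py w6 $z .367 -.233 -.015; done; python3 - <<'E'
from h import *
d=load('w6'); print(rot(d)[:,2], rot(d)[:,0]); print(np.degrees(np.arctan2(*R.from_rotvec([-2.30534611e+00,-2.13222956e+00,3.85862146e-04]).as_matrix()[[1,0],1])))
E
```

```text
plate [ 399.12913994 -182.71800767] -1.345585793070709 0.3878507459894825 75
rule [ 363.7173262  -235.77859053] -4.393254205938203 0.558399769852822 61
rule delta mm [13.8607433  8.5543882] turn 3.0476684128674942
plate [ 399.12913994 -182.71800767] -1.345585793070709 0.3878507459894825 75
rule [ 363.19657769 -235.30789104] -5.453594696029899 0.676512114199682 57
rule delta mm [14.38149182  8.08368871] turn 4.10800890295919
plate [ 399.12913994 -182.71800767] -1.345585793070709 0.3878507459894825 75
rule [ 360.54187929 -231.78019543] -10.444679604911613 0.7585983560785989 30
rule delta mm [17.03619021  4.55599311] turn 9.099093811840905
[-0.02501223 -0.28034171 -0.95957434] [ 0.9965936  -0.08244768 -0.00188991]
-4.468099537598088
```

View pics/w6o.png

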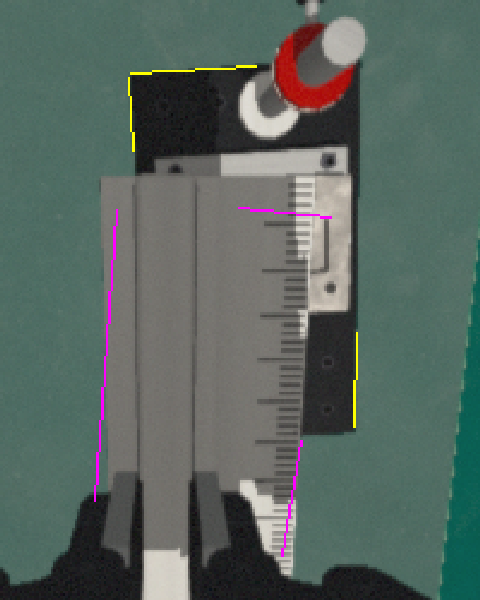

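Rule and tool yaw agree (-4.4 degrees), but the magenta lines are about 15 px off at the zero end, so the starting point was wrong. I've used my ten pictures, so from here I'll use numbers only. I read the rule's edges in that crop: left (222.5,105) to (224,221), right (311,105) to (302.5,238), zero end at row 103.5. I'll solve from those.

```bash
python3 - <<'E'
from h import *
d=load('w6'); tcp=np.array([.35777,-.22379,.2104])
obs=[((-23,75,3),(222.3,103.7)),((23,75,3),(311.3,103.5)),((-23,5,3),(224.0,None)),((23,0,3),(303.5,None))]
def solve(free_yaw):
    def pts(p):
        Rm=R.from_euler('ZX',[p[3],p[4]]).as_matrix(); L=np.array([o[0] for o in obs])/1000
        return proj(d,p[:3]+L@Rm.T)
    def f(p):
        q=pts(p); e=[]
        for (o,(u,v)),a in zip(obs,q):
            e.append(a[0]-u); 
            if v: e.append(a[1]-v)
        return e+[p[4]/.02, (p[3]-np.radians(-4.5))/.01]
    s=least_squares(f,[.367,-.228,.193,-.078,0],x_scale=[.01,.01,.01,.02,.02]); return s.x,np.array(f(s.x)).round(2)
p,e=solve(0); print(p[:3]*1000,np.degrees(p[3:]),e)
Rz=R.from_euler('z',p[3]).as_matrix(); print('TCP in rule',(Rz.T@(tcp-p[:3]))*1000)
# same at grasp picture w5 (after lift): rough row gradient of zero end
d=load('w5'); o=np.array([.4236,.0408,.1187])
for ty in(-5,0,5,10):
  P=[.4236+.009*np.cos(np.radians(-68.8)),.0408+.009*np.sin(np.radians(-68.8)),np.radians(-68.8)]
  L=np.array([[-.02,.075+ty/1000,.104],[.02,.075+ty/1000,.104]]); print(ty,proj(d,place(P,L)).round(1).tolist())
g=cv2.cvtColor(d['frame'],cv2.COLOR_BGR2GRAY); print(g[85:125:1,290].tolist(), g[150,205:330:2].tolist())
E
```

```text
[ 364.49410598 -226.78490816  191.6246009 ] [-4.78522462 -0.30725878] [-0.64 -0.15  0.16  0.15  0.77 -0.23 -0.27 -0.5 ]
TCP in rule [-6.9505063   2.42353838 18.7753991 ]
-5 [[228.1, 112.6], [304.9, 112.7]]
0 [[228.0, 102.5], [305.5, 102.6]]
5 [[227.8, 92.3], [306.0, 92.3]]
10 [[227.6, 81.8], [306.6, 81.8]]
[78, 78, 77, 77, 77, 77, 79, 79, 80, 79, 76, 78, 79, 79, 78, 80, 79, 111, 207, 237, 242, 242, 242, 242, 242, 242, 242, 242, 242, 242, 242, 242, 242, 242, 242, 242, 241, 226, 185, 230] [48, 48, 48, 48, 48, 56, 47, 53, 58, 223, 237, 236, 235, 233, 146, 133, 180, 229, 233, 235, 234, 233, 234, 235, 236, 238, 239, 230, 172, 237, 237, 238, 237, 235, 237, 238, 239, 239, 240, 240, 240, 241, 241, 242, 242, 241, 240, 174, 171, 166, 169, 201, 124, 77, 79, 78, 76, 78, 76, 80, 79, 79, 79]
```

send_rows(deltas=[{"dx": 7,"dy": -8,"dz": -20,"rx": 0,"ry": 0,"rz": 3.4},{"dx": 7,"dy": -8,"dz": -50,"rx": 0,"ry": 0,"rz": 3.4},{"dx": 7,"dy": -8,"dz": -85,"rx": 0,"ry": 0,"rz": 3.4},{"dx": 7,"dy": -8,"dz": -110,"rx": 0,"ry": 0,"rz": 3.4},{"dx": 7,"dy": -8,"dz": -125,"rx": 0,"ry": 0,"rz": 3.4}])

```text
clock: 5.65
tcp_pos: [0.3646, -0.2287, 0.0834]
orientation: [-2.233, -2.204, 0.0]
contact_force: [0.2, -0.2, -1.1]
grip_width: 0.01
gripper_force: 59.1
```

send_rows(deltas=[{"dx": 0,"dy": 0,"dz": -15,"rx": 0,"ry": 0,"rz": 0},{"dx": 0,"dy": 0,"dz": -30,"rx": 0,"ry": 0,"rz": 0},{"dx": 0,"dy": 0,"dz": -35,"rx": 0,"ry": 0,"rz": 0},{"dx": 0,"dy": 0,"dz": -35,"rx": 0,"ry": 0,"rz": 0},{"dx": 0,"dy": 0,"dz": -35,"rx": 0,"ry": 0,"rz": 0}])

```text
clock: 6.07
tcp_pos: [0.3659, -0.2305, 0.0513]
orientation: [-2.237, -2.205, -0.0]
contact_force: [-0.2, 0.5, -1.2]
grip_width: 0.01
gripper_force: 59.1
```

```bash
python3 - <<'E'
from h import *
d=grab('wrist','w7'); o=r.get_obs(); print(o['clock'],o['tcp_pos'],o['contact_force'],d['xyz'])
M=R.from_rotvec(o['orientation']).as_matrix(); print('yaw',np.degrees(np.arctan2(M[1,1],M[0,1])),M[:,2])
tcp=o['tcp_pos']; yaw=np.arctan2(M[1,1],M[0,1])
# predictions
P=[.3991,-.1827,np.radians(-1.35)]
for n,l in dict(datum=(2.5,30,20),stopnear_left=(-40,30,31),stopnear_right=(2.5,30,31),stopfar_left=(-40,42,31),blk_tr=(2.5,-30,39),plate_tl=(-52.5,80,17),plate_l=(-52.5,0,17)).items(): print(n,proj(d,place(P,np.array([l])/1000)).round(1))
Rz=R.from_euler('z',yaw).as_matrix()
for n,l in dict(zero=(23,75,3),zeroL=(-23,75,3),gr30=(23,30,3),gr0=(23,0,3),L30=(-23,30,3)).items(): print(n,proj(d,[tcp+Rz@(np.array(l)/1000-[-.007,.0024,.0188])]).round(1))
g=cv2.cvtColor(d['frame'],cv2.COLOR_BGR2GRAY)
for c in(215,240,275,290): print('col',c,g[0:110:2,c].tolist())
for rr in(90,120,150,180): print('row',rr,g[rr,130:400:3].tolist())
E
```

```text
6.1167 [ 0.36618342 -0.23092569  0.05170853] [ 0.32955728 -0.46667052 -1.36295452] [ 0.36556848 -0.15908883  0.18324774]
yaw -0.8539014413935809 [ 8.00518875e-04 -1.17810805e-04 -9.99999673e-01]
datum [[313.9  97.3]]
stopnear_left [[237.4  95.7]]
stopnear_right [[318.6  96.4]]
stopfar_left [[237.4  70.9]]
blk_tr [[313.6 209.5]]
plate_tl [[214.2  -4.5]]
plate_l [[217.8 149.3]]
zero [[310.5 108.5]]
zeroL [[220.7 108.5]]
gr30 [[305.4 192.6]]
gr0 [[302.5 241.4]]
L30 [[223.1 192.6]]
col 215 [38, 44, 42, 42, 43, 48, 48, 45, 41, 43, 44, 51, 84, 99, 96, 101, 98, 99, 99, 100, 97, 100, 100, 101, 98, 98, 98, 96, 98, 99, 99, 102, 102, 105, 106, 105, 104, 105, 105, 104, 103, 103, 105, 105, 106, 105, 104, 104, 104, 104, 108, 103, 105, 103, 104]
col 240 [28, 32, 24, 31, 26, 28, 34, 25, 27, 32, 30, 54, 27, 18, 27, 20, 45, 26, 34, 31, 32, 23, 29, 28, 36, 27, 26, 30, 33, 30, 26, 35, 28, 28, 33, 57, 104, 108, 109, 108, 108, 105, 109, 102, 106, 103, 108, 99, 64, 33, 32, 95, 121, 123, 124]
col 275 [25, 31, 32, 26, 29, 28, 29, 30, 30, 34, 20, 29, 30, 32, 25, 27, 28, 27, 24, 33, 31, 26, 16, 26, 31, 29, 30,
[... 1471 characters left out ...]
117, 120, 122, 123, 123, 116, 121, 124, 123, 122, 124, 125, 124, 122, 126, 126, 126, 126, 97, 78, 78, 89, 56, 74, 79, 116, 163, 170, 164, 167, 154, 163, 160, 158, 165, 172, 191, 193, 189, 187, 184, 179, 167, 78, 103, 165, 164, 169, 171, 168, 161, 109]
row 180 [104, 105, 105, 102, 103, 105, 105, 104, 105, 105, 108, 104, 107, 104, 108, 106, 105, 105, 107, 106, 109, 109, 107, 107, 107, 108, 106, 111, 112, 110, 40, 76, 125, 121, 125, 122, 114, 123, 119, 122, 120, 120, 122, 111, 118, 123, 123, 120, 123, 122, 125, 125, 121, 109, 110, 108, 109, 111, 110, 56, 70, 79, 79, 182, 192, 183, 183, 190, 194, 134, 109, 118, 106, 103, 96, 96, 95, 97, 170, 174, 183, 178, 173, 173, 175, 187, 177, 117, 106, 102]
```

Predictions match the picture well: the stop's edges come out at rows 71 and 96 as expected, and the rule's left edge at column 221. Gaps are roughly 4 mm in x and 2–3 mm in y, with about 15 mm of height left. I'll lower it in steps, watching the force.

send_rows(deltas=[{"dx": 0,"dy": 0,"dz": -6,"rx": 0,"ry": 0,"rz": -0.2},{"dx": 0,"dy": 0,"dz": -12,"rx": 0,"ry": 0,"rz": -0.2},{"dx": 0,"dy": 0,"dz": -14,"rx": 0,"ry": 0,"rz": -0.2},{"dx": 0,"dy": 0,"dz": -14,"rx": 0,"ry": 0,"rz": -0.2}])

```text
clock: 6.45
tcp_pos: [0.3651, -0.2313, 0.0367]
orientation: [-2.243, -2.199, 0.0]
contact_force: [-0.2, 0.4, -1.5]
grip_width: 0.01
gripper_force: 59.1
```

send_rows(deltas=[{"dx": 0,"dy": 0,"dz": -1,"rx": 0,"ry": 0,"rz": 0},{"dx": 0,"dy": 0,"dz": -1,"rx": 0,"ry": 0,"rz": 0},{"dx": 0,"dy": 0,"dz": -1,"rx": 0,"ry": 0,"rz": 0}])

```text
clock: 6.7
tcp_pos: [0.3655, -0.2314, 0.0362]
orientation: [2.243, 2.2, 0.0]
contact_force: [-0.1, -0.2, -1.6]
grip_width: 0.0101
gripper_force: 59.1
```

send_rows(deltas=[{"dx": 0,"dy": 0,"dz": -1,"rx": 0,"ry": 0,"rz": 0},{"dx": 0,"dy": 0,"dz": -1,"rx": 0,"ry": 0,"rz": 0},{"dx": 0,"dy": 0,"dz": -1,"rx": 0,"ry": 0,"rz": 0}])

```text
clock: 6.95
tcp_pos: [0.3655, -0.2314, 0.0352]
orientation: [2.243, 2.2, -0.0]
contact_force: [-0.1, 0.6, -1.1]
grip_width: 0.01
gripper_force: 59.1
```

send_rows(deltas=[{"dx": 0,"dy": 0,"dz": -1,"rx": 0,"ry": 0,"rz": 0},{"dx": 0,"dy": 0,"dz": -1,"rx": 0,"ry": 0,"rz": 0},{"dx": 0,"dy": 0,"dz": -1,"rx": 0,"ry": 0,"rz": 0}])

```text
clock: 7.2
tcp_pos: [0.3656, -0.2315, 0.0346]
orientation: [2.243, 2.2, -0.0]
contact_force: [-1.2, 1.3, 7.5]
grip_width: 0.0102
gripper_force: 60.3
```

send_rows(deltas=[{"dx": 0,"dy": 0,"dz": -0.7,"rx": 0,"ry": 0,"rz": 0},{"dx": 0,"dy": 0,"dz": -0.7,"rx": 0,"ry": 0,"rz": 0},{"dx": 0,"dy": 0,"dz": -0.7,"rx": 0,"ry": 0,"rz": 0}])

```text
clock: 7.45
tcp_pos: [0.3656, -0.2315, 0.0346]
orientation: [2.242, 2.199, -0.001]
contact_force: [-4.5, 1.9, 20.8]
grip_width: 0.01
gripper_force: 61.8
```

The rule touched the plate at 34.6 mm TCP height. I'll ease off the pressure and slide to +x in small steps.

send_rows(deltas=[{"dx": 0.7,"dy": 0,"dz": 0.9,"rx": 0,"ry": 0,"rz": 0},{"dx": 1.4,"dy": 0,"dz": 0.9,"rx": 0,"ry": 0,"rz": 0},{"dx": 2,"dy": 0,"dz": 0.9,"rx": 0,"ry": 0,"rz": 0},{"dx": 2.5,"dy": 0,"dz": 0.9,"rx": 0,"ry": 0,"rz": 0},{"dx": 2.5,"dy": 0,"dz": 0.9,"rx": 0,"ry": 0,"rz": 0}])

```text
clock: 7.87
tcp_pos: [0.367, -0.2315, 0.0347]
orientation: [-2.242, -2.198, 0.003]
contact_force: [-5.5, 1.4, 12.9]
grip_width: 0.0096
gripper_force: 60.9
```

send_rows(deltas=[{"dx": 0.5,"dy": 0,"dz": 0,"rx": 0,"ry": 0,"rz": 0},{"dx": 1,"dy": 0,"dz": 0,"rx": 0,"ry": 0,"rz": 0},{"dx": 1,"dy": 0,"dz": 0,"rx": 0,"ry": 0,"rz": 0}])

```text
clock: 8.12
tcp_pos: [0.367, -0.2315, 0.0346]
orientation: [-2.242, -2.197, 0.005]
contact_force: [-7.0, 0.9, 15.7]
grip_width: 0.0099
gripper_force: 61.3
```

send_rows(deltas=[{"dx": 0.5,"dy": 0,"dz": 0,"rx": 0,"ry": 0,"rz": 0},{"dx": 0.5,"dy": 0,"dz": 0,"rx": 0,"ry": 0,"rz": 0},{"dx": 0.5,"dy": 0,"dz": 0,"rx": 0,"ry": 0,"rz": 0}])

```text
clock: 8.37
tcp_pos: [0.3671, -0.2315, 0.0346]
orientation: [-2.242, -2.196, 0.005]
contact_force: [-8.8, 0.9, 19.2]
grip_width: 0.0101
gripper_force: 61.5
```

send_rows(deltas=[{"dx": 0,"dy": 0,"dz": 0.5,"rx": 0,"ry": 0,"rz": 0},{"dx": 0,"dy": 0,"dz": 1,"rx": 0,"ry": 0,"rz": 0},{"dx": 0,"dy": 0,"dz": 1,"rx": 0,"ry": 0,"rz": 0}])

```text
clock: 8.62
tcp_pos: [0.3698, -0.2314, 0.0353]
orientation: [2.243, 2.199, 0.001]
contact_force: [-0.0, -0.2, -1.9]
grip_width: 0.0099
gripper_force: 59.1
```

```bash
cat > chk.py <<'E'
from h import *
import sys
d=grab('wrist',sys.argv[1]); o=r.get_obs(); print(o['clock'],o['tcp_pos'],o['contact_force'].round(1),o['moment'].round(2))
M=R.from_rotvec(o['orientation']).as_matrix(); yaw=np.arctan2(M[1,1],M[0,1]); print('yaw',np.degrees(yaw),M[:,2])
g=cv2.cvtColor(d['frame'],cv2.COLOR_BGR2GRAY)
P=[.3991,-.1827,np.radians(-1.35)]
pr=lambda l:proj(d,place(P,np.array([l])/1000))[0]
for n,l in dict(stopnear=(-25,30,31),base=(-25,30,17),zero_seat=(-25,30,20),zcorner_seat=(2.5,30,20),L_seat50=(-43.5,10,20),L_seat0=(-43.5,-30,20),stopleft=(-43,36,31),blkedge=(2.5,0,39),blkfoot=(2.5,-25,20),plateL=(-52.5,0,17)).items(): print(n,pr(l).round(1))
for l in(-35,-20,-8): 
    u,v=pr((l,30,20)).round().astype(int); print('col',u,'rows from',v-14,g[v-14:v+14,u].tolist())
for y in(10,-10,-30):
    u,v=pr((-43.5,y,20)).round().astype(int); print('row',v,'cols from',u-14,g[v,u-14:u+14].tolist())
    u,v=pr((2.5,y,20)).round().astype(int); print('  right row',v,'cols from',u-14,g[v,u-14:u+16].tolist())
E
python3 chk.py w8
```

```text
8.6667 [ 0.36980546 -0.23136769  0.0352363 ] [-0.8  0.5 -0.7] [ 0.01 -0.04 -0.02]
yaw -1.1105435388981784 [ 4.45346004e-04  1.15851515e-04 -9.99999894e-01]
stopnear [259.   92.2]
base [258.   93.9]
zero_seat [258.2  93.6]
zcorner_seat [312.7  93.7]
L_seat50 [222.5 133.8]
L_seat0 [224.2 205.7]
stopleft [220.1  78.3]
blkedge [317.4 159.1]
blkfoot [306.  197.5]
plateL [206.9 151.9]
col 238 rows from 79 [24, 37, 50, 53, 54, 56, 82, 101, 105, 107, 105, 102, 86, 77, 53, 33, 32, 30, 28, 24, 30, 25, 36, 80, 107, 115, 119, 118]
col 268 rows from 80 [105, 105, 104, 103, 102, 106, 104, 105, 104, 106, 98, 85, 76, 48, 28, 32, 25, 25, 28, 26, 27, 28, 54, 106, 121, 126, 124, 126]
col 292 rows from 80 [104, 105, 106, 105, 105, 101, 104, 104, 106, 106, 98, 83, 78, 51, 35, 26, 34, 27, 25, 30, 27, 28, 54, 108, 125, 130, 127, 126]
row 134 cols from 208 [19, 27, 27, 25, 22, 28, 22, 30, 26, 23, 22, 26, 26, 44, 94, 125, 127, 126, 125, 125, 126, 125, 126, 124, 125, 125, 125, 120]
  right row 134 cols from 296 [126, 123, 122, 94, 88, 87, 84, 88, 86, 87, 85, 86, 97, 98, 65, 62, 66, 69, 67, 66, 65, 74, 77, 82, 116, 175, 189, 195, 191, 194]
row 171 cols from 209 [48, 17, 24, 24, 28, 30, 30, 20, 29, 23, 28, 21, 33, 41, 94, 123, 124, 124, 121, 121, 123, 124, 119, 126, 125, 122, 119, 99]
  right row 171 cols from 294 [125, 122, 123, 105, 105, 106, 103, 105, 103, 105, 106, 104, 104, 78, 69, 64, 68, 70, 67, 70, 70, 74, 76, 82, 105, 155, 186, 194, 196, 193]
row 206 cols from 210 [107, 48, 26, 19, 26, 30, 22, 19, 27, 23, 23, 22, 27, 49, 110, 120, 123, 122, 122, 121, 120, 123, 121, 122, 119, 119, 101, 90]
  right row 206 cols from 291 [124, 121, 120, 120, 94, 88, 93, 92, 87, 91, 86, 88, 96, 112, 73, 32, 38, 59, 73, 75, 77, 78, 75, 77, 85, 93, 97, 93, 98, 93]
```

Nearly flush in x (about 0.3 mm) and floating just clear of the plate. The zero end needs about 5 mm in +y. I'll go to the stop at this height.

send_rows(deltas=[{"dx": 0,"dy": 1.5,"dz": 0,"rx": 0,"ry": 0,"rz": -0.2},{"dx": 0,"dy": 3,"dz": 0,"rx": 0,"ry": 0,"rz": -0.2},{"dx": 0,"dy": 4,"dz": 0,"rx": 0,"ry": 0,"rz": -0.2},{"dx": 0,"dy": 4,"dz": 0,"rx": 0,"ry": 0,"rz": -0.2}])

```text
clock: 9.0
tcp_pos: [0.3695, -0.227, 0.0352]
orientation: [-2.246, -2.196, -0.0]
contact_force: [-0.9, -0.0, -1.8]
grip_width: 0.01
gripper_force: 59.1
```

send_rows(deltas=[{"dx": 0,"dy": 0.6,"dz": 0,"rx": 0,"ry": 0,"rz": 0},{"dx": 0,"dy": 0.6,"dz": 0,"rx": 0,"ry": 0,"rz": 0}])

```text
clock: 9.17
tcp_pos: [0.3695, -0.2268, 0.0353]
orientation: [2.247, 2.196, 0.0]
contact_force: [0.1, -0.4, -1.5]
grip_width: 0.0102
gripper_force: 59.1
```

send_rows(deltas=[{"dx": 0,"dy": 0.6,"dz": 0,"rx": 0,"ry": 0,"rz": 0},{"dx": 0,"dy": 0.6,"dz": 0,"rx": 0,"ry": 0,"rz": 0}])

```text
clock: 9.33
tcp_pos: [0.3696, -0.2267, 0.0354]
orientation: [2.247, 2.195, -0.0]
contact_force: [0.2, -1.7, -0.9]
grip_width: 0.0101
gripper_force: 59.1
```

send_rows(deltas=[{"dx": 0,"dy": 0.6,"dz": 0,"rx": 0,"ry": 0,"rz": 0},{"dx": 0,"dy": 0.6,"dz": 0,"rx": 0,"ry": 0,"rz": 0}])

```text
clock: 9.5
tcp_pos: [0.3696, -0.2266, 0.0355]
orientation: [2.247, 2.194, -0.001]
contact_force: [-1.0, -4.8, -0.2]
grip_width: 0.0103
gripper_force: 59.1
```

Contact with the stop (about -5 N in y). Now in +x until the block is felt.

send_rows(deltas=[{"dx": 0.5,"dy": -0.2,"dz": 0,"rx": 0,"ry": 0,"rz": 0},{"dx": 0.5,"dy": -0.2,"dz": 0,"rx": 0,"ry": 0,"rz": 0}])

```text
clock: 9.67
tcp_pos: [0.3698, -0.2267, 0.0354]
orientation: [2.247, 2.195, -0.001]
contact_force: [-0.6, -5.3, -0.6]
grip_width: 0.0101
gripper_force: 59.1
```

send_rows(deltas=[{"dx": 0.5,"dy": 0,"dz": 0,"rx": 0,"ry": 0,"rz": 0},{"dx": 0.5,"dy": 0,"dz": 0,"rx": 0,"ry": 0,"rz": 0}])

```text
clock: 9.83
tcp_pos: [0.37, -0.2266, 0.0353]
orientation: [-2.248, -2.195, 0.002]
contact_force: [-2.3, -5.3, -0.5]
grip_width: 0.0102
gripper_force: 59.2
```

send_rows(deltas=[{"dx": 0.5,"dy": 0,"dz": 0,"rx": 0,"ry": 0,"rz": 0},{"dx": 0.5,"dy": 0,"dz": 0,"rx": 0,"ry": 0,"rz": 0}])

```text
clock: 10.0
tcp_pos: [0.37, -0.2267, 0.0353]
orientation: [-2.247, -2.194, 0.003]
contact_force: [-2.5, -5.6, -1.1]
grip_width: 0.0099
gripper_force: 59.3
```

```bash
python3 chk.py w9
```

```text
10.05 [ 0.37002668 -0.2266482   0.03525624] [-2.6 -6.1 -0.4] [-1.23  0.55  0.13]
yaw -1.3654401517731845 [-1.62953771e-03 -7.31052917e-04 -9.99998405e-01]
stopnear [258.  102.9]
base [257.2 103.5]
zero_seat [257.3 103.4]
zcorner_seat [311.4 103.3]
L_seat50 [222.1 143. ]
L_seat0 [224.1 213.7]
stopleft [219.4  89.4]
blkedge [316.1 168.8]
blkfoot [305.2 205.3]
plateL [206.8 160.7]
col 238 rows from 89 [13, 18, 21, 42, 53, 58, 56, 80, 98, 106, 107, 106, 98, 99, 112, 119, 123, 124, 124, 125, 125, 123, 125, 122, 123, 124, 123, 123]
col 267 rows from 89 [103, 106, 104, 103, 105, 106, 106, 104, 107, 105, 106, 105, 95, 91, 114, 126, 124, 126, 129, 126, 127, 129, 126, 126, 127, 128, 127, 124]
col 291 rows from 89 [106, 104, 105, 102, 103, 106, 104, 102, 105, 101, 103, 103, 95, 98, 119, 130, 130, 130, 128, 127, 131, 130, 129, 128, 131, 130, 131, 130]
row 143 cols from 208 [26, 26, 15, 29, 31, 26, 28, 28, 19, 30, 28, 26, 22, 60, 119, 128, 130, 127, 124, 125, 125, 124, 125, 128, 125, 127, 124, 88]
  right row 143 cols from 295 [111, 109, 112, 111, 112, 112, 111, 111, 110, 111, 111, 112, 116, 85, 68, 64, 66, 64, 65, 66, 67, 77, 77, 76, 112, 184, 191, 191, 190, 194]
row 180 cols from 209 [47, 15, 28, 34, 24, 22, 29, 28, 17, 25, 29, 27, 26, 50, 113, 125, 124, 123, 122, 122, 126, 124, 125, 123, 126, 124, 120, 85]
  right row 180 cols from 293 [112, 109, 108, 110, 112, 112, 112, 110, 113, 108, 108, 111, 115, 78, 67, 68, 66, 71, 72, 69, 72, 75, 78, 84, 112, 185, 192, 197, 196, 195]
row 214 cols from 210 [109, 46, 24, 23, 18, 23, 17, 19, 20, 31, 24, 19, 28, 51, 113, 121, 123, 120, 122, 122, 122, 120, 121, 124, 121, 118, 108, 106]
  right row 214 cols from 291 [108, 108, 109, 109, 109, 108, 110, 109, 109, 108, 110, 110, 111, 92, 42, 31, 55, 68, 79, 81, 75, 77, 76, 83, 96, 99, 97, 97, 97, 101]
```

The zero end is now against the stop with no dark gap, and the graduated edge is against the block's face. I'll lower onto the plate and release with a small opening.

send_rows(deltas=[{"dx": 0,"dy": 0,"dz": -0.5,"rx": 0,"ry": 0,"rz": 0},{"dx": 0,"dy": 0,"dz": -0.9,"rx": 0,"ry": 0,"rz": 0},{"dx": 0,"dy": 0,"dz": -0.9,"rx": 0,"ry": 0,"rz": 0}])

```text
clock: 10.3
tcp_pos: [0.3702, -0.2266, 0.0347]
orientation: [-2.248, -2.195, 0.003]
contact_force: [-3.2, -5.5, 4.2]
grip_width: 0.01
gripper_force: 59.9
```

send_rows(deltas=[{"dx": 0,"dy": 0,"dz": 0,"rx": 0,"ry": 0,"rz": 0},{"dx": 0,"dy": 0,"dz": 0,"rx": 0,"ry": 0,"rz": 0},{"dx": 0,"dy": 0,"dz": 0,"rx": 0,"ry": 0,"rz": 0}], jaw=19)

```text
clock: 10.55
tcp_pos: [0.3713, -0.2252, 0.0344]
orientation: [-2.246, -2.196, -0.001]
contact_force: [-0.4, 0.1, 0.2]
grip_width: 0.0188
gripper_force: 0.0
```

```bash
python3 chk.py w10
```

```text
10.6 [ 0.37123989 -0.22518963  0.03441962] [ 0.2  0.9 -0.4] [0.01 0.   0.04]
yaw -1.2805200636812857 [ 2.49444790e-04  5.96409109e-04 -9.99999791e-01]
stopnear [255.7 106.3]
base [255.  106.6]
zero_seat [255.2 106.5]
zcorner_seat [309.3 106.5]
L_seat50 [219.9 146.1]
L_seat0 [222.  216.7]
stopleft [217.   92.7]
blkedge [313.9 172.4]
blkfoot [303.2 208.4]
plateL [204.6 163.7]
col 235 rows from 93 [21, 20, 41, 50, 55, 57, 73, 96, 105, 108, 105, 102, 91, 103, 114, 117, 118, 117, 117, 120, 117, 119, 116, 119, 118, 116, 117, 118]
col 265 rows from 93 [105, 105, 105, 106, 105, 105, 101, 103, 104, 107, 109, 98, 88, 111, 123, 125, 127, 125, 127, 126, 124, 125, 125, 125, 126, 127, 126, 124]
col 289 rows from 93 [104, 103, 107, 105, 106, 105, 103, 104, 106, 104, 106, 100, 92, 115, 127, 130, 129, 130, 131, 130, 130, 129, 128, 129, 127, 130, 127, 129]
row 146 cols from 206 [22, 23, 24, 29, 21, 27, 29, 27, 34, 27, 21, 31, 33, 45, 99, 124, 128, 126, 125, 122, 125, 122, 126, 127, 124, 124, 121, 95]
  right row 146 cols from 293 [108, 109, 112, 112, 111, 109, 108, 110, 111, 110, 109, 109, 113, 117, 74, 64, 65, 70, 69, 66, 70, 73, 78, 79, 92, 103, 99, 102, 115, 179]
row 183 cols from 207 [47, 18, 25, 24, 24, 26, 19, 26, 28, 25, 28, 26, 22, 38, 75, 120, 125, 125, 122, 122, 123, 124, 124, 124, 122, 123, 121, 88]
  right row 183 cols from 291 [111, 109, 110, 109, 110, 109, 111, 109, 107, 109, 110, 109, 114, 117, 72, 67, 69, 73, 70, 71, 72, 78, 80, 86, 96, 98, 100, 103, 121, 188]
row 217 cols from 208 [100, 42, 29, 27, 26, 21, 24, 28, 19, 19, 20, 20, 20, 36, 76, 119, 123, 123, 123, 123, 120, 123, 120, 122, 120, 119, 117, 84]
  right row 217 cols from 289 [109, 105, 109, 106, 111, 112, 111, 111, 110, 109, 111, 111, 112, 113, 55, 34, 58, 73, 76, 75, 74, 76, 77, 91, 99, 97, 101, 101, 98, 98]
```

The rule is seated: its left edge lies where predicted at all three rows, and there is no gap at the stop. I'll lift off and go to the lens, turning +113° so that the camera looks over the lens frame.

send_rows(deltas=[{"dx": 0,"dy": 0,"dz": 15,"rx": 0,"ry": 0,"rz": 0},{"dx": 0,"dy": 0,"dz": 50,"rx": 0,"ry": 0,"rz": 0},{"dx": 0,"dy": 0,"dz": 90,"rx": 0,"ry": 0,"rz": 5},{"dx": 5,"dy": 0,"dz": 130,"rx": 0,"ry": 0,"rz": 11},{"dx": 15,"dy": 0,"dz": 170,"rx": 0,"ry": 0,"rz": 17}])

```text
clock: 11.02
tcp_pos: [0.3847, -0.225, 0.206]
orientation: [-1.89, -2.507, 0.001]
contact_force: [0.5, -1.1, -0.4]
grip_width: 0.0188
gripper_force: 0.0
```

send_rows(deltas=[{"dx": 15,"dy": 10,"dz": 30,"rx": 0,"ry": 0,"rz": 6},{"dx": 30,"dy": 40,"dz": 35,"rx": 0,"ry": 0,"rz": 12},{"dx": 45,"dy": 75,"dz": 35,"rx": 0,"ry": 0,"rz": 18},{"dx": 55,"dy": 110,"dz": 35,"rx": 0,"ry": 0,"rz": 24},{"dx": 60,"dy": 145,"dz": 35,"rx": 0,"ry": 0,"rz": 30}], jaw=42)

```text
clock: 11.43
tcp_pos: [0.447, -0.0787, 0.2399]
orientation: [1.177, 2.911, 0.002]
contact_force: [0.7, -0.3, 1.1]
grip_width: 0.042
gripper_force: 0.0
```

send_rows(deltas=[{"dx": 3,"dy": 35,"dz": 0,"rx": 0,"ry": 0,"rz": 6},{"dx": 6,"dy": 70,"dz": 0,"rx": 0,"ry": 0,"rz": 12},{"dx": 8,"dy": 105,"dz": 0,"rx": 0,"ry": 0,"rz": 18},{"dx": 8,"dy": 140,"dz": 0,"rx": 0,"ry": 0,"rz": 24},{"dx": 8,"dy": 175,"dz": 0,"rx": 0,"ry": 0,"rz": 30}])

```text
clock: 11.85
tcp_pos: [0.4535, 0.0962, 0.2395]
orientation: [0.383, 3.118, 0.0]
contact_force: [0.6, -0.0, 0.7]
grip_width: 0.042
gripper_force: 0.0
```

send_rows(deltas=[{"dx": -5,"dy": 35,"dz": -5,"rx": 0,"ry": 0,"rz": 6},{"dx": -10,"dy": 70,"dz": -15,"rx": 0,"ry": 0,"rz": 12},{"dx": -16,"dy": 105,"dz": -30,"rx": 0,"ry": 0,"rz": 18},{"dx": -20,"dy": 140,"dz": -50,"rx": 0,"ry": 0,"rz": 24},{"dx": -24,"dy": 175,"dz": -65,"rx": 0,"ry": 0,"rz": 30}])

```text
clock: 12.27
tcp_pos: [0.429, 0.2707, 0.1732]
orientation: [0.436, -3.111, 0.0]
contact_force: [0.1, 0.3, 0.2]
grip_width: 0.0421
gripper_force: 0.0
```

```bash
python3 - <<'E'
from h import *
o=r.get_obs(); M=R.from_rotvec(o['orientation']).as_matrix(); print(o['clock'],o['tcp_pos'],np.degrees(np.arctan2(M[1,1],M[0,1])),o['joints'].round(2))
E
```

```text
12.2667 [0.42902359 0.27068371 0.17322718] 105.97572069991331 [ 0.09  0.45 -0.96  1.97  0.45  0.95  0.75]
```

send_rows(deltas=[{"dx": 1,"dy": 25,"dz": 5,"rx": 0,"ry": 0,"rz": 6},{"dx": 1,"dy": 50,"dz": 5,"rx": 0,"ry": 0,"rz": 6},{"dx": 1,"dy": 50,"dz": 5,"rx": 0,"ry": 0,"rz": 6},{"dx": 1,"dy": 50,"dz": 5,"rx": 0,"ry": 0,"rz": 6}])

```text
clock: 12.6
tcp_pos: [0.43, 0.3209, 0.1793]
orientation: [0.595, -3.084, -0.002]
contact_force: [0.2, -0.6, 0.1]
grip_width: 0.0418
gripper_force: 0.0
```

```bash
python3 - <<'E'
from h import *
d=grab('wrist','w11'); o=r.get_obs(); M=R.from_rotvec(o['orientation']).as_matrix(); print(o['tcp_pos'],np.degrees(np.arctan2(M[1,1],M[0,1])))
P=[.4205-.4205+.374+.043*np.cos(.384),.299+.043*np.sin(.384),.384]
for n,l in dict(c=(-43,0,7),f=(-74,0,7),g=(17,0,14),e=(74,0,14)).items(): print(n,proj(d,place(P,np.array([l])/1000)).round(0))
g=d['frame'].max(2); s=cv2.resize(g,(64,48),interpolation=cv2.INTER_AREA)
print('\n'.join(''.join('#' if v<40 else '+' if v<70 else '.' if v<130 else ' ' for v in row) for row in s))
E
```

```text
[0.43043791 0.31924298 0.17907058] 111.73651904087738
c [[248. 123.]]
f [[248.  92.]]
g [[249. 179.]]
e [[249. 226.]]
........................+++...   ...     .........    ..........
.....................++.+++.... ....    ............    ........
......................+++++..  .+++     ..............    ......
.....................+.........+++.     ................  ......
..............................++++     .........................
........+. ..................+++++.    .........................
........+++ ++...............++++....  .........................
........++... +..............++++...............................
.........+++..+..........+... .+.+..............................
........++++ +..............  ..................................
.........+++++..............  ..................................
............+............... .+++...............................
..............................   .+.............................
.............................     ..............................
............................      .+............................
.......
[... 1437 characters left out ...]
##++++#####............#####++++######+...........
     ...+#####++++++##+#+...  .......+#####+++++#####+..........
..   ..+#####.++++++#####...  .......+####++++++.######.........
..   +######+.++++++#####+++++..+++++#####+.++++..######+.......
 ...+#######+####+.+##+################+##+.+####+#######+......
  .#############+..+######################+..+#############+....
.+##############...+######################+...+#############+...
+##############....########################....+##############..
####+++#######....##########################+...#######+++#####+
###++++++####+..+############################+...####++++++#####
###...++++##+..+##############################+...##+++++++#####
```

```bash
python3 - <<'E'
from h import *
d=load('w11'); f=d['frame'].astype(int); s=(f[...,1]-f[...,2])  # green minus red: bench strong
for v in(88,92,96,105,122,140,150,160,170,180,190,200,210,220,226,230,234): print(v,''.join('#' if x<15 else '+' if x<30 else '.' for x in s[v,205:300]))
print(s[180,225:280].tolist()); print(f[180,225:280,1].tolist())
E
```

```text
88 ..........######################...............................................................
92 ............+################+..............+.+#+++............................................
96 ..................#########......########++++....+.++########+.................................
105 .......................####+......................................+####........................
122 ..................+##+..................................................+###...................
140 .........................###++...................................+####.........................
150 ......................................++###############++......................................
160 ........................................#############..........................................
170 ........................................#############..........................................
180 ........................................#############+.........................................
190 ........................................#############..........................................
200
[... 368 characters left out ...]
............................
230 #####+............................................................................+############
234 ######............................................................................#############
[103, 100, 106, 102, 100, 95, 91, 96, 101, 111, 110, 114, 112, 109, 113, 114, 110, 108, 105, 30, 2, 3, -3, -1, 2, -1, -3, -3, -5, -1, 0, -2, 2, 21, 58, 56, 50, 56, 50, 58, 59, 58, 61, 57, 56, 57, 56, 51, 58, 57, 55, 57, 60, 63, 59]
[120, 123, 124, 124, 126, 127, 125, 125, 126, 121, 120, 124, 122, 119, 123, 124, 120, 118, 115, 68, 48, 32, 31, 32, 37, 30, 30, 30, 33, 40, 35, 33, 34, 49, 68, 70, 72, 70, 70, 68, 73, 73, 71, 67, 73, 72, 70, 71, 71, 71, 72, 74, 72, 73, 69]
```

```bash
python3 - <<'E'
from h import *
d=load('w11')
H=on_z(d,[[251.0,155],[250.8,220],[250.8,223.5]],.014); c=on_z(d,[[252.2,122]],.010)[0]
e=np.vstack([on_z(d,[[223.5,122],[281,122]],.0105)]); print(H*1000,c*1000,'dia',np.linalg.norm(e[0]-e[1])*1000)
v=H[1]-H[0]; print('handle ang',np.degrees(np.arctan2(-v[1],-v[0])),np.degrees(np.arctan2(v[1],v[0])), 'c-end',np.linalg.norm(H[2]-c)*1000,'ang c->end',np.degrees(np.arctan2(*(H[2]-c)[[1,0]])))
u=(H[2]-c)[:2]; u/=np.linalg.norm(u)
# end-based and centre-based grip point
print('grip',(c[:2]+.06*u)*1000,(H[2][:2]-.057*u)*1000); o=r.get_obs(); print(o['tcp_pos']*1000)
E
```

```text
[[404.28350449 314.2529353   14.        ]
 [474.6131082  342.31162369  14.        ]
 [478.68137524 343.94821581  14.        ]] [371.74307385 302.5749387   10.        ] dia 60.960778596332126
handle ang -158.24998479748157 21.750015202518416 c-end 114.73250788242888 ang c->end 21.150917350023366
grip [427.70106862 324.22448422] [425.52128021 323.38114756]
[430.43790534 319.2429783  179.07058112]
```

send_rows(deltas=[{"dx": -3.5,"dy": 5.5,"dz": -40,"rx": 0,"ry": 0,"rz": 0},{"dx": -3.5,"dy": 5.5,"dz": -80,"rx": 0,"ry": 0,"rz": 0},{"dx": -3.5,"dy": 5.5,"dz": -115,"rx": 0,"ry": 0,"rz": 0},{"dx": -3.5,"dy": 5.5,"dz": -135,"rx": 0,"ry": 0,"rz": 0},{"dx": -3.5,"dy": 5.5,"dz": -140,"rx": 0,"ry": 0,"rz": 0}])

```text
clock: 13.07
tcp_pos: [0.4261, 0.321, 0.0359]
orientation: [0.587, -3.081, 0.006]
contact_force: [-0.4, 0.6, -0.1]
grip_width: 0.042
gripper_force: 0.0
```

```bash
python3 - <<'E'
from h import *
d=grab('wrist','w12'); o=r.get_obs(); print(o['tcp_pos']*1000)
f=d['frame'].astype(int); s=(f[...,1]-f[...,2])
for v in(120,135,150,165,180,200,220,235,245,255,270,285,300): print(v,''.join('#' if x<15 else '+' if x<30 else '.' for x in s[v,170:340:2]))
E
```

```text
[426.62112333 321.98581297  37.11074295]
120 ................###+...........................................####..................
135 ..............+###..............................................+###.................
150 ...............####.............................................####.................
165 ..................####+.....................................+####....................
180 ........................+#####++...................++#####+..........................
200 .....................................########........................................
220 ...................................############......................................
235 .............########.............+############............########..................
245 .....+###############.............+############...........################...........
255 ...##################..............############...........###################........
270 ####################...............############............#########################.
285 ##################.................############..............########################
300 ################...................###########+................######################
```

Handle (columns 240–263) is nicely between the fingers (212 and 286). I'll go down and close.

send_rows(deltas=[{"dx": 0,"dy": 1,"dz": -10,"rx": 0,"ry": 0,"rz": 0},{"dx": 0,"dy": 1,"dz": -20,"rx": 0,"ry": 0,"rz": 0},{"dx": 0,"dy": 1,"dz": -21,"rx": 0,"ry": 0,"rz": 0},{"dx": 0,"dy": 1,"dz": -21,"rx": 0,"ry": 0,"rz": 0}])

```text
clock: 13.45
tcp_pos: [0.4278, 0.3256, 0.0187]
orientation: [-0.59, 3.085, -0.0]
contact_force: [-0.3, -0.1, 0.1]
grip_width: 0.0419
gripper_force: 0.0
```

send_rows(deltas=[{"dx": 0,"dy": 0,"dz": 0,"rx": 0,"ry": 0,"rz": 0},{"dx": 0,"dy": 0,"dz": 0,"rx": 0,"ry": 0,"rz": 0},{"dx": 0,"dy": 0,"dz": 0,"rx": 0,"ry": 0,"rz": 0},{"dx": 0,"dy": 0,"dz": 0,"rx": 0,"ry": 0,"rz": 0},{"dx": 0,"dy": 0,"dz": 0,"rx": 0,"ry": 0,"rz": 0}], jaw=8, newtons=60)

```text
clock: 13.87
tcp_pos: [0.428, 0.3261, 0.0193]
orientation: [-0.59, 3.084, 0.0]
contact_force: [-0.3, -2.0, 6.6]
grip_width: 0.0138
gripper_force: 59.0
```

send_rows(deltas=[{"dx": 0,"dy": 0,"dz": 15,"rx": 0,"ry": 0,"rz": 0},{"dx": 0,"dy": 0,"dz": 50,"rx": 0,"ry": 0,"rz": 0},{"dx": 0,"dy": 0,"dz": 90,"rx": 0,"ry": 0,"rz": 0},{"dx": 0,"dy": 0,"dz": 130,"rx": 0,"ry": 0,"rz": 0},{"dx": 0,"dy": 0,"dz": 165,"rx": 0,"ry": 0,"rz": 0}])

```text
clock: 14.28
tcp_pos: [0.4272, 0.326, 0.1858]
orientation: [-0.592, 3.085, 0.001]
contact_force: [0.5, 0.7, -1.0]
grip_width: 0.0138
gripper_force: 58.7
```

```bash
python3 - <<'E'
from h import *
d=grab('wrist','w13'); o=r.get_obs(); M=R.from_rotvec(o['orientation']).as_matrix(); print(o['tcp_pos']*1000,o['contact_force'],o['grip_width'],o['gripper_force'],np.degrees(np.arctan2(M[1,1],M[0,1])),M[:,2],o['joints'].round(2))
f=d['frame'].astype(int); s=(f[...,1]-f[...,2])
for v in range(60,240,8): print(v,''.join('#' if x<15 else '+' if x<30 else '.' for x in s[v,150:360:2]))
E
```

```text
[429.40152735 329.09343806 192.08184127] [1.74488207 2.38434787 3.64162914] 0.013581457778018403 58.72469074202854 111.73054623943129 [ 0.00780923  0.00606622 -0.99995111] [-0.01  0.48 -0.98  1.89  0.47  1.01  0.76]
60 .......................................############......................................................
68 ....................................+############........................................................
76 ..................................############################...........................................
84 .............................########++###+................++#######+....................................
92 ..........................#####+########..........................+#####.................................
100 .......................#####.........................................+#####..............................
108 .....................####+..............................................+####............................
116 ...................+####..................................................#####..........................
124 .....
[... 940 characters left out ...]
........................................
196 .............................................########+..................................................#
204 .............................................+#######+...............................................+###
212 ##........................................###############..........................................+#####
220 #####.....................................###############........................................+#######
228 #+...................................#########################.................................##########
236 ................................###################################..........................############
```

The lens is held. Before travelling on I'll get the collar height from depth in pictures already taken, with the post's top (152 mm) and block's top (39 mm) as references, and find the lens centre in the tool frame.

```bash
python3 - <<'E'
from h import *
P=[.3991,-.1827,np.radians(-1.35)]
for t in('w2','w3','w6','side0'):
    d=load(t); C=cloud(d); f=d['frame'].astype(int); h,w=f.shape[:2]
    ax=place(P,np.array([[.010,.062,.11]]))[0,:2]
    u,v=proj(d,[[*ax,.11]])[0]
    near=np.zeros((h,w),bool); near[max(0,int(v)-40):int(v)+40,max(0,int(u)-40):int(u)+40]=1
    red=near&(f[...,2]>90)&(f[...,1]<70)&(f[...,0]<70)
    z=C[red][:,2]; z=z[np.isfinite(z)&(z>.06)&(z<.14)]
    dist=np.linalg.norm(C[...,:2]-ax,axis=2)
    top=near&(dist<.012)&(C[...,2]>.13); blk=np.abs(C[...,2]-.039)<.006
    b=place(P,np.array([[.0225,-.005,.039]]))[0,:2]; bm=(np.linalg.norm(C[...,:2]-b,axis=2)<.02)&(C[...,2]>.03)
    print(t,'red',len(z),np.percentile(z,[1,10,25,50,75,90,99]).round(4) if len(z) else '', 'post top',top.sum(),np.nanmedian(C[top][:,2]) if top.any() else '', 'blk',bm.sum(),np.nanmedian(C[bm][:,2]) if bm.any() else '')
    if len(z): print('   red xy',np.nanmedian(C[red],0)[:2],ax,np.histogram(z,np.arange(.094,.126,.002))[0])
E
```

```text
w2 red 199 [0.1122 0.1155 0.1161 0.1166 0.1172 0.1177 0.1192] post top 187 0.1513078269752321 blk 2701 0.3568376693073076
   red xy [ 0.41498615 -0.12391962] [ 0.41055793 -0.12095281] [  0   0   0   0   0   0   0   0   1   7  35 150   4   0   0]
w3 red 410 [0.1081 0.1146 0.1159 0.1164 0.1169 0.1173 0.118 ] post top 461 0.14725890166885544 blk 899 0.03853175991934288
   red xy [ 0.41413625 -0.1151456 ] [ 0.41055793 -0.12095281] [  0   0   0   0   0   0   4  14   2   9  93 284   4   0   0]
w6 red 518 [0.1138 0.1155 0.116  0.1166 0.117  0.1174 0.1183] post top 466 0.1516597202886757 blk 438 0.03865333563797049
   red xy [ 0.40621863 -0.12381199] [ 0.41055793 -0.12095281] [  0   0   0   0   0   0   0   0   1   6 127 372  10   1   0]
side0 red 74 [0.1101 0.1143 0.116  0.1168 0.1175 0.1179 0.1191] post top 59 0.1483478121648386 blk 279 0.03920907641022797
   red xy [ 0.40963345 -0.12598646] [ 0.41055793 -0.12095281] [ 0  0  0  0  0  0  0  1  1  4 14 49  5  0  0]
```

send_rows(deltas=[{"dx": 10,"dy": -30,"dz": 10,"rx": 0,"ry": 0,"rz": -6},{"dx": 15,"dy": -65,"dz": 20,"rx": 0,"ry": 0,"rz": -12},{"dx": 20,"dy": -100,"dz": 30,"rx": 0,"ry": 0,"rz": -18},{"dx": 25,"dy": -135,"dz": 40,"rx": 0,"ry": 0,"rz": -24},{"dx": 30,"dy": -170,"dz": 45,"rx": 0,"ry": 0,"rz": -30}])

```text
clock: 14.75
tcp_pos: [0.4577, 0.1544, 0.2294]
orientation: [0.235, 3.131, 0.001]
contact_force: [1.1, -0.3, -1.3]
grip_width: 0.0133
gripper_force: 58.8
```

send_rows(deltas=[{"dx": 3,"dy": -35,"dz": 0,"rx": 0,"ry": 0,"rz": -6},{"dx": 6,"dy": -70,"dz": 0,"rx": 0,"ry": 0,"rz": -12},{"dx": 8,"dy": -105,"dz": 0,"rx": 0,"ry": 0,"rz": -18},{"dx": 8,"dy": -140,"dz": 0,"rx": 0,"ry": 0,"rz": -24},{"dx": 8,"dy": -175,"dz": 0,"rx": 0,"ry": 0,"rz": -30}])

```text
clock: 15.17
tcp_pos: [0.4651, -0.021, 0.2285]
orientation: [1.038, 2.964, -0.0]
contact_force: [0.6, 0.4, -1.1]
grip_width: 0.0135
gripper_force: 58.8
```

send_rows(deltas=[{"dx": 0,"dy": -35,"dz": 0,"rx": 0,"ry": 0,"rz": -6},{"dx": 0,"dy": -70,"dz": 0,"rx": 0,"ry": 0,"rz": -12},{"dx": -5,"dy": -105,"dz": 0,"rx": 0,"ry": 0,"rz": -18},{"dx": -10,"dy": -140,"dz": 0,"rx": 0,"ry": 0,"rz": -24},{"dx": -15,"dy": -175,"dz": 0,"rx": 0,"ry": 0,"rz": -30}])

```text
clock: 15.58
tcp_pos: [0.4498, -0.1959, 0.2284]
orientation: [1.77, 2.595, -0.0]
contact_force: [0.0, 1.0, -0.6]
grip_width: 0.0135
gripper_force: 58.8
```

```bash
python3 - <<'E'
from h import *
o=r.get_obs(); M=R.from_rotvec(o['orientation']).as_matrix(); print(o['clock'],o['tcp_pos'],np.degrees(np.arctan2(M[1,1],M[0,1])),o['joints'].round(2),o['grip_width'])
E
```

```text
15.5833 [ 0.44983206 -0.19587948  0.22838523] 21.398778263528584 [ 0.76  0.24 -0.55  1.97  0.15  0.97  0.52] 0.013540490917234471
```

From depth, the collar's top face is at 117 mm (with the references reading within 0.5 mm), so its line is at 112 mm. The frame's top face should therefore end up at 117 mm too, a handy check. I'll move over the corner.

send_rows(deltas=[{"dx": -8,"dy": -25,"dz": 0,"rx": 0,"ry": 0,"rz": 0},{"dx": -17,"dy": -50,"dz": -10,"rx": 0,"ry": 0,"rz": 0},{"dx": -27,"dy": -73,"dz": -30,"rx": 0,"ry": 0,"rz": 0},{"dx": -27,"dy": -73,"dz": -60,"rx": 0,"ry": 0,"rz": 0},{"dx": -27,"dy": -73,"dz": -85,"rx": 0,"ry": 0,"rz": 0}])

```text
clock: 16.0
tcp_pos: [0.4224, -0.2691, 0.1422]
orientation: [1.768, 2.596, -0.001]
contact_force: [0.8, 0.2, -1.0]
grip_width: 0.0137
gripper_force: 58.8
```

send_rows(deltas=[{"dx": 0,"dy": 0,"dz": -10,"rx": 0,"ry": 0,"rz": 0},{"dx": 0,"dy": 0,"dz": -19,"rx": 0,"ry": 0,"rz": 0},{"dx": 0,"dy": 0,"dz": -19,"rx": 0,"ry": 0,"rz": 0},{"dx": 0,"dy": 0,"dz": -19,"rx": 0,"ry": 0,"rz": 0},{"dx": 0,"dy": 0,"dz": -19,"rx": 0,"ry": 0,"rz": 0}])

```text
clock: 16.42
tcp_pos: [0.4246, -0.2674, 0.1257]
orientation: [1.762, 2.598, 0.0]
contact_force: [0.2, 0.1, 0.0]
grip_width: 0.0137
gripper_force: 58.7
```

```bash
cat > fin.py <<'E'
from h import *
import sys
t=sys.argv[1]
d=grab('wrist',t); s=grab('side',t+'s'); p=grab('top',t+'t'); o=r.get_obs(); M=R.from_rotvec(o['orientation']).as_matrix(); yaw=np.arctan2(M[1,1],M[0,1])
print(o['clock'],o['tcp_pos']*1000,np.degrees(yaw),M[:,2],o['contact_force'].round(1),o['moment'].round(2))
th=yaw-np.pi/2; c=o['tcp_pos']-.06*np.array([np.cos(th),np.sin(th),0])-[0,0,.0123]; print('lens nominal',c*1000,'corner',place([.3991,-.1827,np.radians(-1.35)],np.array([[.0025,-.03,.039]]))*1000)
for n,D in(('wrist',d),('side',s)):
    C=cloud(D); rho=np.linalg.norm(C[...,:2]-c[:2],axis=2)
    m=(rho<.036)&(C[...,2]>.10)&(C[...,2]<.14); Q=C[m]
    if len(Q)<20: print(n,'few',len(Q)); continue
    A=np.c_[Q[:,:2]-c[:2],np.ones(len(Q))]; ring=(rho[m]>.024); k=np.ones(len(Q),bool)
    for _ in range(4): w=np.linalg.lstsq(A[k],Q[k,2],rcond=None)[0]; k=np.abs(A@w-Q[:,2])<.0015
    (cx,cy),rad=cv2.minEnclosingCircle((Q[k][:,:2]*1000).astype(np.float32))
    print(n,len(Q),k.sum(),'top z',w[2],'tilt deg',np.degrees(w[:2]),'z pct',np.percentile(Q[:,2],[5,50,95]).round(4),'circle',cx,cy,rad)
E
python3 fin.py f1
```

```text
16.5667 [ 424.24292151 -267.52421314  125.52456236] 21.698389085843505 [ 0.00170411 -0.00119048 -0.99999784] [-0.3  0.4  0.7] [-0.02  0.06 -0.02]
lens nominal [ 402.05968347 -211.77563513  113.22456236] corner [[ 400.89251313 -212.75057232   39.        ]]
wrist 12135 8992 top z 0.11458179429196334 tilt deg [ 0.28080279 -0.65155072] z pct [0.1134 0.1149 0.1183] circle 400.72772216796875 -215.6988525390625 33.076419830322266
side 244 141 top z 0.1154299652354856 tilt deg [-0.18811953  0.75038166] z pct [0.1128 0.1156 0.1194] circle 386.9417724609375 -210.772705078125 27.009275436401367
```

```bash
cat > ring.py <<'E'
from h import *
import sys
t=sys.argv[1]
d=load(t); C=cloud(d); c=np.array([.402,-.2118])
rho=np.linalg.norm(C[...,:2]-c,axis=2); Z=C[...,2]
print(np.histogram(Z[(rho<.04)&(Z>.10)&(Z<.135)],np.arange(.104,.130,.001)))
sat=np.ptp(d['frame'].astype(int),axis=2); val=d['frame'].max(2)
m=(rho<.036)&(Z>.1165)&(Z<.1205); th=np.arctan2(C[...,1]-c[1],C[...,0]-c[0])
P=C[m]; a=np.degrees(th[m]); rr=rho[m]; out=[];inn=[]
for k in range(-180,180,10):
    q=P[(a>=k)&(a<k+10)]; 
    if len(q)<15: continue
    rq=np.linalg.norm(q[:,:2]-c,axis=1); out.append(c+np.percentile(rq,97)*np.array([np.cos(np.radians(k+5)),np.sin(np.radians(k+5))])); inn.append((k,round(np.percentile(rq,3)*1000,1),round(np.percentile(rq,97)*1000,1)))
print(inn)
out=np.array(out); f=lambda p:np.linalg.norm(out-p[:2],axis=1)-p[2]
s=least_squares(f,[*c,.031],loss='soft_l1',f_scale=.0005); print('ring centre',s.x*1000,'n',len(out),np.abs(f(s.x)).mean()*1000)
Q=P[(rr>.024)&(rr<.031)]; A=np.c_[Q[:,:2]-c,np.ones(len(Q))]; w=np.linalg.lstsq(A,Q[:,2],rcond=None)[0]; print('ring top',w[2],'tilt',np.degrees(w[:2]))
tcp=np.array([.42424,-.26752]); u=s.x[:2]-tcp; print('dist',np.linalg.norm(u)*1000,'ang',np.degrees(np.arctan2(u[1],u[0])))
E
python3 ring.py f1; python3 - <<'E'
from h import *
# top & side cams: corner of block (plate fit) projected vs ring ; black ring centroid in top camera
d=load('f1t'); f=d['frame']; u,v=proj(d,[[.402,-.2118,.1132]])[0]; print(u,v)
g=f.max(2); u,v=int(round(u)),int(round(v)); print('\n'.join(' '.join('%3d'%x for x in row) for row in g[v-14:v+15,u-14:u+15]))
E
```

```text
(array([   0,    0,    0,    0,    0,    0,    1,    4,  175, 2012, 4516,
       2402,  735, 1324,  973,  105,    3,    0,    0,    0,    0,    0,
          0,    0,    0,    0]), array([0.104, 0.105, 0.106, 0.107, 0.108, 0.109, 0.11 , 0.111, 0.112,
       0.113, 0.114, 0.115, 0.116, 0.117, 0.118, 0.119, 0.12 , 0.121,
       0.122, 0.123, 0.124, 0.125, 0.126, 0.127, 0.128, 0.129, 0.13 ]))
[(-180, np.float64(28.8), np.float64(32.2)), (-170, np.float64(28.8), np.float64(32.1)), (-160, np.float64(29.0), np.float64(32.2)), (-150, np.float64(12.2), np.float64(32.3)), (-140, np.float64(28.9), np.float64(32.2)), (-130, np.float64(18.3), np.float64(32.3)), (-120, np.float64(13.4), np.float64(31.8)), (-110, np.float64(28.2), np.float64(31.8)), (-100, np.float64(15.5), np.float64(31.6)), (-90, np.float64(28.0), np.float64(31.3)), (-80, np.float64(27.7), np.float64(35.8)), (-70, np.float64(27.4), np.float64(35.4)), (-60, np.float64(27.0), np.float64(30.5)), (-50, np.float64(25.4), np.float64(30.0)), (-40, np.float64(26.5), np.float64(29.8)), (-30, np.float64(26.0), np.float64(29.1)), (-20, np.f
[... 3724 characters left out ...]
 253
152 151 148 145 145 147 147 146 157 187 191 165 153 154 157 153 147 131 118 116 125 142 196 246 253 253 253 253 253
152 151 147 143 143 146 153 165 199 234 238 221 197 193 186 158 130 119 122 131 137 148 184 235 249 252 252 252 251
152 152 149 149 149 151 162 197 233 248 252 250 247 246 241 208 161 141 138 140 142 145 163 199 233 248 252 252 251
153 150 151 151 151 158 189 234 250 253 254 254 254 254 253 235 182 155 149 147 149 149 150 166 212 247 253 253 253
147 146 144 145 156 182 225 248 253 254 254 253 253 254 253 242 197 161 152 153 153 154 150 157 203 246 253 253 253
148 145 144 156 190 231 246 251 252 253 252 251 250 250 246 234 191 154 147 154 166 174 174 178 206 239 249 251 251
```

The ring centre is within 1 mm of the corner and level to 0.3°, but its top is about 1.3 mm above the collar's top. I'll apply that small correction, then check it along with the rule's seating.

send_rows(deltas=[{"dx": -0.3,"dy": -0.5,"dz": -1.3,"rx": 0,"ry": 0,"rz": 0},{"dx": -0.3,"dy": -0.5,"dz": -1.3,"rx": 0,"ry": 0,"rz": 0},{"dx": -0.3,"dy": -0.5,"dz": -1.3,"rx": 0,"ry": 0,"rz": 0},{"dx": -0.3,"dy": -0.5,"dz": -1.3,"rx": 0,"ry": 0,"rz": 0},{"dx": -0.3,"dy": -0.5,"dz": -1.3,"rx": 0,"ry": 0,"rz": 0}])

```text
clock: 16.98
tcp_pos: [0.4232, -0.2678, 0.1232]
orientation: [1.764, 2.6, 0.0]
contact_force: [0.5, 0.4, -0.7]
grip_width: 0.0139
gripper_force: 58.7
```

```bash
python3 fin.py f2; python3 ring.py f2 | tail -3; python3 - <<'E'
from h import *
P=[.3991,-.1827,np.radians(-1.35)]
for t in('f2s','f2'):
    d=load(t); C=cloud(d); X=C.reshape(-1,3); c,s=np.cos(P[2]),np.sin(P[2]); dx=X[:,0]-P[0]; dy=X[:,1]-P[1]
    L=np.c_[c*dx+s*dy,-s*dx+c*dy,X[:,2]]*1000; f=d['frame'].reshape(-1,3).max(1)
    rail=L[(np.abs(L[:,2]-33)<2.5)&(L[:,0]<-15)&(L[:,0]>-50)&(L[:,1]<35)&(L[:,1]>-130)]
    print(t,'rail n',len(rail),'x pct',np.percentile(rail[:,0],[5,50,95]).round(1),'y ext',np.percentile(rail[:,1],[1,99]).round(1))
    for y0 in range(-110,30,20):
        q=rail[(rail[:,1]>y0)&(rail[:,1]<y0+20)]; 
        if len(q)>5: print('  ',y0,len(q),np.percentile(q[:,0],[5,50,95]).round(1))
E
```

```text
17.1333 [ 423.20365625 -267.76054308  123.10712933] 21.680994325089006 [-3.32709203e-05  9.04217471e-05 -9.99999995e-01] [ 0.3 -0.7 -0.4] [-0.02 -0.01 -0.02]
lens nominal [ 401.03734428 -212.00523289  110.80712933] corner [[ 400.89251313 -212.75057232   39.        ]]
wrist 12108 9010 top z 0.11212909401822976 tilt deg [ 0.09460233 -0.55671481] z pct [0.111  0.1124 0.1159] circle 400.7063903808594 -215.00563049316406 33.368919372558594
side 244 148 top z 0.11134544223118346 tilt deg [-6.17231443  0.96520649] z pct [0.1111 0.1133 0.1174] circle 386.33245849609375 -213.53305053710938 25.524442672729492
       0.113, 0.114, 0.115, 0.116, 0.117, 0.118, 0.119, 0.12 , 0.121,
       0.122, 0.123, 0.124, 0.125, 0.126, 0.127, 0.128, 0.129, 0.13 ]))
[]
f2s rail n 311 x pct [-34.4 -29.4 -22.8] y ext [-120.2   33.9]
   -110 61 [-33.4 -27.8 -22.8]
   -90 62 [-34.  -28.3 -22.7]
   -70 26 [-34.2 -31.1 -23.7]
   -30 38 [-34.3 -29.3 -23.1]
   -10 25 [-34.8 -32.5 -30. ]
   10 37 [-34.6 -30.4 -25.4]
f2 rail n 1818 x pct [-35.6 -29.8 -23.3] y ext [-117.5   34.7]
   -110 335 [-34.6 -29.  -23.5]
   -90 295
[... 280 characters left out ...]
)*1000)
    return func(*args, **kwargs)
    vector_fun = VectorFunction(
        fun_wrapped,
    ...<6 lines>...
        workers=workers
    )
    self._update_fun()
    ~~~~~~~~~~~~~~~~^^
    self.f = self.fun_wrapped(xp_copy(self.x))
             ~~~~~~~~~~~~~~~~^^^^^^^^^^^^^^^^^
    return np.atleast_1d(self.fun(x))
                         ~~~~~~~~^^^
    return self.f(x, *self.args, **self.kwargs)
           ~~~~~~^^^^^^^^^^^^^^^^^^^^^^^^^^^^^^
  File "ring.py", line 15, in <lambda>
    out=np.array(out); f=lambda p:np.linalg.norm(out-p[:2],axis=1)-p[2]
                                                 ~~~^~~~~~
ValueError: operands could not be broadcast together with shapes (0,) (2,)
```

The rule is seated: its rail is at x = -29.5 mm all along. The arm settled a little lower than I commanded, leaving the frame's top about 1.1 mm low, so I'll correct for that.

send_rows(deltas=[{"dx": 0.5,"dy": -0.3,"dz": 1.1,"rx": 0,"ry": 0,"rz": 0},{"dx": 0.5,"dy": -0.3,"dz": 1.1,"rx": 0,"ry": 0,"rz": 0},{"dx": 0.5,"dy": -0.3,"dz": 1.1,"rx": 0,"ry": 0,"rz": 0},{"dx": 0.5,"dy": -0.3,"dz": 1.1,"rx": 0,"ry": 0,"rz": 0},{"dx": 0.5,"dy": -0.3,"dz": 1.1,"rx": 0,"ry": 0,"rz": 0}])

```text
clock: 17.55
tcp_pos: [0.4237, -0.2681, 0.1242]
orientation: [-1.764, -2.6, -0.0]
contact_force: [-1.1, -0.9, -0.5]
grip_width: 0.0136
gripper_force: 58.7
```

send_rows(deltas=[{"dx": 0,"dy": 0,"dz": 0,"rx": 0,"ry": 0,"rz": 0},{"dx": 0,"dy": 0,"dz": 0,"rx": 0,"ry": 0,"rz": 0},{"dx": 0,"dy": 0,"dz": 0,"rx": 0,"ry": 0,"rz": 0},{"dx": 0,"dy": 0,"dz": 0,"rx": 0,"ry": 0,"rz": 0},{"dx": 0,"dy": 0,"dz": 0,"rx": 0,"ry": 0,"rz": 0}])

```text
clock: 17.97
tcp_pos: [0.4237, -0.2681, 0.1242]
orientation: [-1.764, -2.6, 0.0]
contact_force: [-0.0, -1.1, -0.4]
grip_width: 0.0141
gripper_force: 58.7
```

```bash
sed -i 's/Z>.1165)/Z>.1145)/' ring.py; python3 fin.py f3; python3 ring.py f3 | tail -3
```

```text
18.1167 [ 423.70734004 -268.07434352  124.25076441] 21.68592249042463 [ 6.00416314e-06  1.33491653e-05 -1.00000000e+00] [-1.9  0.8 -1.2] [-0.02  0.07 -0.01]
lens nominal [ 401.53623248 -212.32094013  111.95076441] corner [[ 400.89251313 -212.75057232   39.        ]]
wrist 12117 8975 top z 0.11319931550003082 tilt deg [ 0.16064395 -0.49541173] z pct [0.1121 0.1135 0.117 ] circle 401.3627624511719 -215.2062530517578 33.40706253051758
side 249 145 top z 0.11316335398178078 tilt deg [-3.67942212 -0.60561355] z pct [0.1118 0.1143 0.1179] circle 387.1946716308594 -214.01181030273438 25.8497257232666
ring centre [ 399.56625805 -213.48702312   30.52159456] n 36 0.35248522081751565
ring top 0.1163786592683547 tilt [ 0.14168059 -0.25179608]
dist 59.39996744023316 ang 114.54344372013689
```

The lens is steady at 112.0 mm, level and centred over the corner to about 1 mm. Handing in.

```bash
python3 -c "
from bench import r
print(r.hand_in())"
```

```text
the job is handed in; nothing more can be done
None
```

I seated and released the rule against the block and stop, then handed in with the lens held level over the read corner at about 112 mm, centred to about 1 mm by my measurements; `hand_in()` gave no verdict.

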